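Fetch the movement from between the bottles for inspection

TASK

The watch movement at the back of the small wooden rack is due on the inspection stand, but the two bottles beside it leave no room for fingers. First park both bottles upright on the black rubber mat, then lift the movement out and set it flat and centred on the brass boss of the stand, and only then put each bottle back in the rack, upright, just where it stood at the start. Do not disturb the loupe or the other movement lying on the bench.

Things in the scene. Friction and masses are not known exactly. Their poses are not given: they have to be found in the camera images.
- movement: The watch movement to fetch: a round flat metal movement holder, 40 mm across and 8 mm high (the rim that fingers grip is the lower 6 mm). Starts on the brass pedestal at the back middle of the rack. Origin: centre of its underside; z up. About 45 g.
- amber_bottle: Brown glass dropper bottle with a black rubber teat, 102 mm tall; body 33 mm across up to 70 mm, then neck 24 mm and teat 13 mm across. Origin: centre of its underside; z up. About 70 g. (A like bottle far back on the bench is not meant.) Starts in either bottle place of the rack and must end at that same place.
- rinse_bottle: Small pale blue rinse bottle with a white cap, 62 mm tall; straight body 29 mm across up to 50 mm, cap 16 mm across above. Origin: centre of its underside; z up. About 60 g. Starts in the other bottle place of the rack and must end at that same place.
- rack: Fixed light wooden rack, 150 mm wide (y), 87 mm deep (x from -40 to +47 mm), open at the front (-x). Origin: on the bench, midway between the bottle places, which lie at x = 0, y = +46 and -46 mm (dark discs). Floor top at z = 6 mm; back wall 24 mm high, inner face at x = +42 mm; end cheeks 5 mm thick, 12 mm high. Turned by up to 0.2 rad.
- rack_seat (a point): Centre of the top of the rack's brass pedestal (28 mm across, 8 mm tall), 14 mm above the bench, at rack x = +10 mm, y = 0; the movement starts on it. The back wall is 12 mm behind the movement's rim, so the movement can be gripped only along the rack's y, once both bottles are gone.
- park_mat: Fixed black rubber parking mat, 90 mm (x) by 130 mm (y), 3 mm thick, on the bench. Origin: centre of its underside. Swaps sides of the bench with the stand from start to start.
- stand: Fixed inspection stand: square aluminium plate 90 x 90 x 8 mm with a dark screw head at each corner and a brass boss in the middle, 32 mm across and 8 mm tall. Origin: centre of its underside.
- stand_seat (a point): Centre of the top of the stand's brass boss, 16 mm above the bench: the movement's underside centre belongs here.
- eye_loupe: Bystander: black eye loupe standing on its wide rim, 38 mm across, 32 mm tall; loose, to be left alone. Origin: centre of its underside.
- spare_movement: Bystander: another, larger movement holder, 45 mm across and 8 mm high, lying on the open bench right of the rack; loose, to be left alone. Origin: centre of its underside.
Not all that is in view belongs to the job. There is more than one size of the rinse_bottle; the one meant has the size given above.

How it is judged:
On the way, in this order (a step that is already met when the one before it is completed fails the run):
1. both bottles stand released and upright on the mat while the movement is still in the rack (linear speed of each of amber_bottle, rinse_bottle below 0.02 m/s and angle between each of amber_bottle, rinse_bottle's own z axis and vertical below 0.1 rad and contact force between the fingers and amber_bottle below 0.1 N and x of amber_bottle in the frame of park_mat between -0.045 and 0.045 m and y of amber_bottle in the frame of park_mat between -0.065 and 0.065 m and z of amber_bottle in the frame of park_mat between -0.001 and 0.008 m and contact force between the fingers and rinse_bottle below 0.1 N and x of rinse_bottle in the frame of park_mat between -0.045 and 0.045 m and y of rinse_bottle in the frame of park_mat between -0.065 and 0.065 m and z of rinse_bottle in the frame of park_mat between -0.001 and 0.008 m and distance of movement from where it was at the start of the episode below 0.02 m), for 0.2 s.
2. the movement lies released on the stand's boss while both bottles still stand on the mat (linear speed of each of movement, amber_bottle, rinse_bottle below 0.02 m/s and angle between each of movement, amber_bottle, rinse_bottle's own z axis and vertical below 0.1 rad and contact force between the fingers and movement below 0.1 N and horizontal distance between movement and stand_seat below 0.01 m and z of movement in the frame of stand_seat between -0.004 and 0.004 m and contact force between the fingers and amber_bottle below 0.1 N and x of amber_bottle in the frame of park_mat between -0.045 and 0.045 m and y of amber_bottle in the frame of park_mat between -0.065 and 0.065 m and z of amber_bottle in the frame of park_mat between -0.001 and 0.008 m and contact force between the fingers and rinse_bottle below 0.1 N and x of rinse_bottle in the frame of park_mat between -0.045 and 0.045 m and y of rinse_bottle in the frame of park_mat between -0.065 and 0.065 m and z of rinse_bottle in the frame of park_mat between -0.001 and 0.008 m), for 0.2 s.
At the end, for the whole second after the job is handed in: The movement lies flat on the stand's boss, within 10 mm of its centre; each bottle stands upright in the rack within 12 mm of where it stood at the start; all are released and at rest (linear speed of each of movement, amber_bottle, rinse_bottle below 0.02 m/s and angle between each of movement, amber_bottle, rinse_bottle's own z axis and vertical below 0.1 rad and contact force between the fingers and movement below 0.1 N and horizontal distance between movement and stand_seat below 0.01 m and z of movement in the frame of stand_seat between -0.004 and 0.004 m and contact force between the fingers and amber_bottle below 0.1 N and distance of each of amber_bottle, rinse_bottle from where it was at the start of the episode below 0.012 m and contact force between the fingers and rinse_bottle below 0.1 N); the robot touches nothing.
It fails at once if a bottle is knocked over (angle between any of amber_bottle, rinse_bottle's own z axis and vertical above 0.7 rad).
It fails at once if the loupe or the other movement is shifted by more than 20 mm (distance of any of eye_loupe, spare_movement from where it was at the start of the episode above 0.02 m).
It also fails if it takes over 122 s, if anything falls off the work surface, if the arm or the gripper's body presses on something with over 40 N, if the wrist force passes 120 N, or if a joint passes its speed limit or range.

ROBOT

A 7-joint arm with a two-finger parallel gripper is mounted at the origin on a cart in front of the work surface, level with it; the furniture and walls round the work are solid. World frame = base frame: x ahead of the robot, y to its left, z up, the work surface at z = 0. Lengths are in m, angles in rad, forces in N, time in s.
With the tool pointing down it reaches from about 0.425 to 0.875 m from the base axis. Payload 4.7 kg.
Tool frame: the origin (TCP) lies at the very end of the fingers, on their centre line; the grasp point (between the pads) lies 19 mm behind it (robot.grip_point_offset is the distance from the TCP to the grasp point, in m); z points along the fingers, y is the line along which they close (so a half turn about z gives the same grasp; the last joint's range is limited). The gripper opens to 85 mm and grips with 20 to 120 N. Pads are 22 mm wide; open, the fingers measure 114 mm over their backs; the gripper's body (76 mm by 85 mm) begins 54 mm behind the grasp point. The pads swing forward as they close: fully open they stand 13 mm farther back than shut.
Start: joints at [-1.26, 0.321, -0.07, 1.45, 0.023, 1.371, -0.057], TCP at [0.19, 0.622, 0.231] pointing down, gripper open.
Joint ranges: [-2.86, 2.86], [-0.3, 2.09], [-1.38, 1.24], [0.06, 2.45], [-1.56, 4.7], [0.09, 2.05], [-2.69, 2.69]. Speed limits (rad/s): [2.57, 2.57, 3.14, 3.14, 3.14, 3.14, 3.14].

INTERFACE

Orientations are given as a unit quaternion [w, x, y, z].
In Python, from plant import robot gives the robot as it stands.
- The arm moves only by the tool drive_tool, never from a script. Its argument "commands" is a list of rows, each a list of 3 entries, a list of its own where there are three numbers: the shift along the tool's x, y, z scaled (see below), then the turn, a rotation vector about the tool's x, y, z scaled (see below), then the finger opening in mm, from 0 to 85.4. A call has 1 to 8 rows; each row shifts and turns the commanded pose from where the row before left it, along the tool's axes as they then stand; what a row does not reach is not made up. The controller multiplies each number of a shift by 150 mm and each number of a turn by 4 degrees. A row lasts 1/12 s, in which the tool goes at most 41.7 mm and 7.16 degrees, less where a joint would pass 70% of its speed; a pose out of reach is approached as far as the arm can. A call with a number of a shift or a turn outside -1 to 1 is refused whole. A call with a gripper value outside its range is refused whole. The fingers move at their own pace and stop on an object; "force" is the grip in N (left out, the last holds). Time passes only in rows, so rows that do not move let the fingers close. It gives the time, the measured TCP pose, the force, the opening and the grip force at its end, in the units of the state.
- robot.get_obs(): the state, without advancing time (a new reading comes with each control period).
- robot.get_image(name): name is "scene" or "top" or "wrist"; returns (picture, depth): 400x640x3 uint8, red, green, blue; 400x640 float32, m along the optical axis (not along the pixel's ray), 0 where there is no reading.
- robot.camera_info(name): a dict with "vfov" (degrees; the focal length in pixels is half the picture's height over the tangent of half this angle, whatever the lens; pixels are square), "cx", "cy" (the principal point, pixels), "rvec" (rotation vector, rad) and "tvec" (3), from world to camera coordinates, as OpenCV has them. Camera axes: x right, y down, z forward; pixel columns grow to the right and rows downward; lengths in m; the calibration is good to about 2 mm. A picture is of the moment at which its call begins: read the wrist's pose just before it. camera_info takes no time and is no camera call; for the wrist camera it gives the pose at the moment of the call.
- robot.sign_off(): hands the job in; it is judged then, once.
The state is a dict: "clock": time; "joints": joint angles; "dq": joint speeds; "effort": joint torques, N m; "position": TCP position; "eef_rot": TCP orientation; "ft_force": force on the tool from outside, world axes, zero at the start; "moment": the same for the moment, N m; "width": finger opening in m; "grip_force": force on a finger pad.
Only numpy, scipy, OpenCV 4.12 (cv2) and the standard library are available. Lean on these libraries where they do the work, as an engineer would, in place of code of your own. Each camera call takes 0.05 s, during which the arm holds its last target. There are 200 camera calls.

## Working session

There is one attempt and no reset: what is moved stays moved. The work goes in short steps, Python scripts to look and compute and a tool call to move; the robot and the scene stay as the last step left them, time stands still between calls to the robot, and variables do not carry over. Pictures are saved under pics/ and viewed, at most 14 in all, crops included, and the job is handed in when it is done.

Besides the shell and the picture viewer there is one more tool, called after "Call:" as name(argument=value, ...), one argument or row to a line, values as JSON. drive_tool: Moves the arm, as the interface text tells. Its arguments: {"type":"object","properties":{"commands":{"type":"array"},"force":{"type":"number"}},"required":["commands"]}

```bash
ls; mkdir -p pics; cat > h.py <<'E'
import numpy as np, cv2
from plant import robot
from scipy.spatial.transform import Rotation as R
def snap(name):
    ci=robot.camera_info(name); im,d=robot.get_image(name)
    return ci,im,d
def cloud(ci,d):
    h,w=d.shape; f=h/2/np.tan(np.radians(ci['vfov'])/2)
    v,u=np.mgrid[:h,:w]
    pc=np.stack([(u-ci['cx'])*d/f,(v-ci['cy'])*d/f,d],-1)
    Rm=R.from_rotvec(np.ravel(ci['rvec'])).as_matrix()
    P=(pc-np.ravel(ci['tvec']))@Rm
    P[d<=0]=np.nan
    return P
def save(im,n): cv2.imwrite('pics/'+n+'.png',cv2.cvtColor(im,cv2.COLOR_RGB2BGR))
E
python3 - <<'E'
from h import *
for n in ['top','scene']:
    ci,im,d=snap(n); save(im,n+'0'); np.savez(n+'0.npz',P=cloud(ci,d),im=im)
    print(n,ci)
print(robot.get_obs())
E
```

```text
pics
top {'vfov': 42.857154196329354, 'cx': 325.07503445665856, 'cy': 202.40199336283115, 'rvec': array([ 2.2179499 , -2.16034729,  0.09701471]), 'tvec': array([-0.06969695,  0.52684106,  1.37284005])}
scene {'vfov': 57.48320734205272, 'cx': 317.3628882076185, 'cy': 194.01271275053483, 'rvec': array([ 0.79353746, -2.39104165,  1.28663388]), 'tvec': array([0.39077426, 0.23194307, 0.56758479])}
{'clock': 0.1, 'joints': array([-1.25991005,  0.32176404, -0.07010552,  1.45157905,  0.0225654 ,
        1.37082819, -0.05687418]), 'dq': array([ 8.98720845e-04, -1.93282396e-03, -1.26233775e-03,  9.19526049e-04,
        5.87116255e-04,  7.04151981e-04, -9.06273791e-05]), 'effort': array([ 5.43035785e-04, -4.94882047e+01, -3.83681087e-01, -3.15212059e+01,
        1.30375920e-02,  7.46007543e-03, -9.98321383e-06]), 'position': array([0.18996643, 0.62109323, 0.23031012]), 'eef_rot': array([-1.04864064e-04,  1.47815886e-01,  9.89014490e-01, -8.89785146e-04]), 'ft_force': array([-0.10207437, -0.61203744, -0.27607084]), 'moment': array([-0.01183986, -0.00468375, -0.01317187]), 'grip_force': 0.0, 'width': 0.08546727500424393}
```

View pics/top0.png

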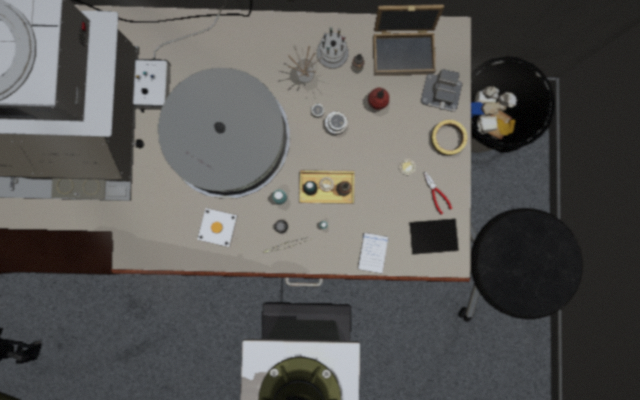

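View pics/scene0.png

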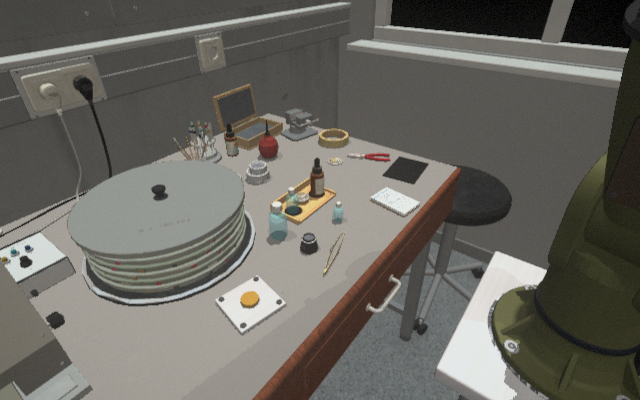

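```bash
python3 - <<'E'
import cv2,numpy as np
a=cv2.imread('pics/top0.png')[150:265,190:470]; b=cv2.imread('pics/scene0.png')[140:270,230:430]
a=cv2.resize(a,(784,322),interpolation=cv2.INTER_CUBIC)
b=cv2.resize(b,(400,260),interpolation=cv2.INTER_CUBIC)
c=np.zeros((590,784,3),np.uint8); c[:322]=a; c[326:586,:400]=b
cv2.imwrite('pics/crop0.png',c)
P=np.load('top0.npz')['P']
for u,v in [(302,172),(353,172),(302,202),(353,202),(310,187),(326,185),(343,187),(278,198),(323,225),(281,226),(217,228),(433,237),(408,167),(410,222),(457,220),(459,250),(412,253)]: print(u,v,P[v,u].round(4))
E
```

```text
302 172 [0.6103 0.0096 0.0216]
353 172 [ 0.6142 -0.1303  0.0209]
302 202 [0.5289 0.0077 0.0064]
353 202 [ 0.5322 -0.1327  0.0126]
310 187 [ 0.5653 -0.0142  0.0618]
326 185 [ 0.5762 -0.0571  0.0219]
343 187 [ 0.566  -0.1012  0.0775]
278 198 [0.5323 0.0684 0.0783]
323 225 [ 0.4658 -0.0515  0.0469]
281 226 [0.4607 0.0619 0.0276]
217 228 [0.4511 0.2373 0.0127]
433 237 [ 0.4421 -0.358  -0.0037]
408 167 [ 0.6342 -0.2837  0.0084]
410 222 [ 0.4817 -0.2921  0.0043]
457 220 [ 0.4911 -0.4249 -0.0049]
459 250 [ 0.408  -0.4299 -0.001 ]
412 253 [ 0.3964 -0.2998 -0.0014]
```

View pics/crop0.png

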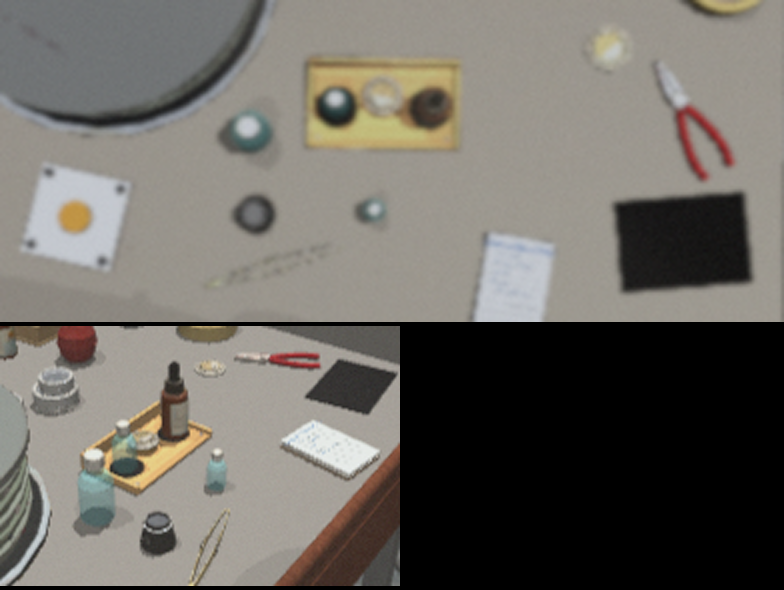

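```bash
cat >> h.py <<'E'
def tool(): 
    o=robot.get_obs(); q=o['eef_rot']
    return o['position'],R.from_quat(np.roll(q,-1)),o
def goto(p,ydir=None):
    """print total shift (tool axes, units of 150mm) and turn (units of 4deg) to reach p with tool y along ydir (deg, world)"""
    pos,Rt,o=tool()
    if ydir is not None:
        a=np.radians(ydir); y=np.array([np.cos(a),np.sin(a),0]); 
        if y@Rt.as_matrix()[:,1]<0: y=-y
        z=np.array([0,0,-1.]); T=R.from_matrix(np.stack([np.cross(y,z),y,z],1))
        print('turn units',(np.degrees((Rt.inv()*T).as_rotvec())/4).round(2)); Rt=T
    print('clock',round(o['clock'],2),'pos',pos.round(4),'shift units',(Rt.inv().apply(np.array(p)-pos)/.15).round(3))
E
python3 - <<'E'
from h import *
goto([.49,-.06,.28],1.5)
ci=robot.camera_info('wrist'); Rm=R.from_rotvec(np.ravel(ci['rvec'])); c=-Rm.inv().apply(np.ravel(ci['tvec']))
p,Rt,o=tool(); print(ci['vfov'],'cam in tool',Rt.inv().apply(c-p).round(4),(Rt.inv()*Rm.inv()).as_matrix().round(3))
E
```

```text
turn units [-0.02  0.02 17.87]
clock 0.1 pos [0.19   0.6211 0.2303] shift units [-4.591  1.881 -0.331]
64.68544775420743 cam in tool [ 0.079   0.0003 -0.1419] [[-0.    -0.951 -0.31 ]
 [ 1.    -0.    -0.   ]
 [ 0.    -0.31   0.951]]
```

Call:
drive_tool(
  commands=[
    [[0,0,0],[0,0,0.99],85],
    [[0,0,0],[0,0,0.99],85],
    [[0,0,0],[0,0,0.99],85],
    [[0,0,0],[0,0,0.99],85],
    [[0,0,0],[0,0,0.99],85],
    [[0,0,0],[0,0,0.99],85],
    [[0,0,0],[0,0,0.99],85],
    [[0,0,0],[0,0,0.99],85],
  ],
)

```text
clock: 0.77
position: [0.19, 0.6213, 0.2307]
eef_rot: [0.0, 0.414, 0.91, -0.001]
ft_force: [-0.9, 0.2, 0.2]
width: 0.085
grip_force: 0.0
```

Call:
drive_tool(
  commands=[
    [[0,0,0],[0,0,0.99],85],
    [[0,0,0],[0,0,0.99],85],
    [[0,0,0],[0,0,0.99],85],
    [[0,0,0],[0,0,0.99],85],
    [[0,0,0],[0,0,0.99],85],
    [[0,0,0],[0,0,0.99],85],
    [[0,0,0],[0,0,0.99],85],
    [[0,0,0],[0,0,0.99],85],
  ],
)

```text
clock: 1.43
position: [0.19, 0.6213, 0.2307]
eef_rot: [0.0, 0.647, 0.763, -0.0]
ft_force: [-0.9, -0.4, -0.5]
width: 0.0847
grip_force: 0.0
```

Call:
drive_tool(
  commands=[
    [[0,0,0],[0,0,0.99],85],
    [[0,0,0],[0,0,0.99],85],
    [[-0.22,0.11,0],[0,0,0],85],
    [[-0.22,0.11,0],[0,0,0],85],
    [[-0.22,0.11,0],[0,0,0],85],
    [[-0.22,0.11,0],[0,0,0],85],
    [[-0.22,0.11,0],[0,0,0],85],
    [[-0.22,0.11,0],[0,0,0],85],
  ],
)

```text
clock: 2.1
position: [0.2954, 0.4247, 0.2309]
eef_rot: [0.0, 0.696, 0.718, -0.0]
ft_force: [0.8, -1.1, 0.5]
width: 0.0849
grip_force: 0.0
```

Call:
drive_tool(
  commands=[
    [[-0.22,0.11,0],[0,0,0],85],
    [[-0.22,0.11,0],[0,0,0],85],
    [[-0.22,0.11,0],[0,0,0],85],
    [[-0.22,0.11,0],[0,0,0],85],
    [[-0.22,0.11,0],[0,0,0],85],
    [[-0.22,0.11,0],[0,0,0],85],
    [[-0.22,0.11,0],[0,0,0],85],
    [[-0.22,0.11,0],[0,0,0],85],
  ],
)

```text
clock: 2.77
position: [0.4351, 0.1649, 0.2311]
eef_rot: [-0.0, 0.696, 0.718, 0.0]
ft_force: [0.9, 0.1, 0.0]
width: 0.0848
grip_force: 0.0
```

```bash
python3 - <<'E'
from h import *
goto([.545,-.03,.23],1.5); o=robot.get_obs(); print(o['joints'].round(2))
E
```

```text
turn units [-0.   -0.01  0.06]
clock 2.77 pos [0.4351 0.1649 0.2311] shift units [-1.318  0.698  0.008]
[-0.94 -0.1   0.49  1.9   0.05  1.33 -0.43]
```

Call:
drive_tool(
  commands=[
    [[-0.22,0.116,0],[0,0,0],85],
    [[-0.22,0.116,0],[0,0,0],85],
    [[-0.22,0.116,0],[0,0,0],85],
    [[-0.22,0.116,0],[0,0,0],85],
    [[-0.22,0.116,0],[0,0,0],85],
    [[-0.218,0.118,0],[0,0,0],85],
    [[0,0,0],[0,0,0],85],
  ],
)

```text
clock: 3.35
position: [0.5471, -0.0363, 0.2314]
eef_rot: [0.003, 0.7, 0.714, -0.001]
ft_force: [-0.8, -0.7, 0.7]
width: 0.085
grip_force: 0.0
```

```bash
python3 - <<'E'
from h import *
goto([.545,-.03,.23],1.5); print(robot.get_obs()['joints'].round(2))
ci,im,d=snap('wrist'); save(im,'wrist1'); P=cloud(ci,d); np.savez('wrist1.npz',P=P,im=im,d=d)
E
```

```text
turn units [ 0.02  0.08 -0.09]
clock 3.35 pos [ 0.5471 -0.0363  0.2314] shift units [ 0.042 -0.013  0.009]
[-0.7   0.12  0.78  1.73 -0.08  1.32  0.11]
```

View pics/wrist1.png

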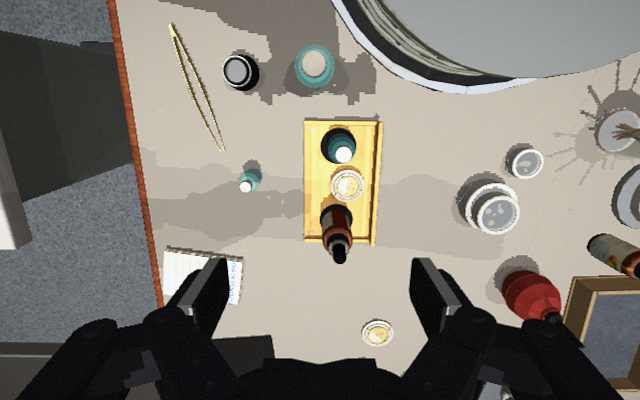

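```bash
python3 - <<'E'
from h import *
D=np.load('wrist1.npz'); P=D['P']; im=D['im'].astype(int)
T=np.load('top0.npz')['P']
def st(n,m,Q=P): 
    q=Q[m]; print(n,m.sum(),'mean',np.nanmean(q,0).round(4),'min',np.nanpercentile(q,2,0).round(4),'max',np.nanpercentile(q,98,0).round(4))
X,Y,Z=P[...,0],P[...,1],P[...,2]
for n,(x0,x1,y0,y1) in dict(rinse=(.53,.61,-.05,.02),amber=(.53,.61,-.14,-.075)).items():
    m=(X>x0)&(X<x1)&(Y>y0)&(Y<y1); zt=np.nanpercentile(Z[m&(Z>.04)],97); print(n,'top',zt)
    st('toppts',m&(Z>zt-.006)); st('all>.03',m&(Z>.03))
m=(X>.54)&(X<.61)&(abs(Y+.06)<.03)&(Z>.014)&(Z<.03); st('movement',m)
# circle fit of movement rim via hough
g=cv2.cvtColor(D['im'],cv2.COLOR_RGB2GRAY)
c=cv2.HoughCircles(g[160:215,315:380],cv2.HOUGH_GRADIENT,1,30,param1=80,param2=12,minRadius=12,maxRadius=22); print(c+np.array([315,160,0]) if c is not None else None)
# rack edges
for v in (130,140,205,215):
    r=im[v]; b=(r[:,0]-r[:,2]>70); u=np.where(b[290:400])[0]+290; print(v,u.min(),u.max(),P[v,u.min()+1].round(4),P[v,u.max()-2].round(4))
for u in (312,318):
    b=(im[100:260,u,0]-im[100:260,u,2]>70); v=np.where(b)[0]+100; print(u,v.min(),v.max(),P[v.min()+1,u].round(4),P[v.max()-1,u].round(4))
st('bench',(X>.48)&(X<.51)&(Y>-.04)&(Y<0))
# mat in top
t=np.load('top0.npz'); g=t['im'].max(2); m=np.zeros_like(g,bool); m[212:262,400:470]=g[212:262,400:470]<45
ct=max(cv2.findContours(m.astype(np.uint8),0,1)[0],key=cv2.contourArea); r=cv2.minAreaRect(ct); print('mat',r)
E
```

```text
rinse top 0.32058389214070604
toppts 3483 mean [ 0.5654 -0.0203  0.3177] min [ 0.5315 -0.0254  0.3147] max [ 0.6085 -0.016   0.3232]
all>.03 19059 mean [ 0.578  -0.0245  0.2928] min [ 0.5326 -0.0421  0.0582] max [ 0.6095 -0.0105  0.3213]
amber top 0.10487300325276666
toppts 136 mean [ 0.5692 -0.1042  0.1031] min [ 0.5637 -0.1102  0.0991] max [ 0.5753 -0.0998  0.1066]
all>.03 1118 mean [ 0.5683 -0.0983  0.0703] min [ 0.5537 -0.1107  0.0323] max [ 0.5838 -0.0896  0.1052]
movement 898 mean [ 0.5813 -0.0574  0.019 ] min [ 0.564  -0.0896  0.0153] max [ 0.5996 -0.0395  0.0221]
[[[346.5        180.5         15.89999962]]]
130 304 382 [0.5313 0.0044 0.0044] [0.6134 0.0081 0.0242]
140 304 381 [ 0.5314 -0.0069  0.0055] [ 0.6134 -0.0029  0.0229]
205 304 377 [ 0.5318 -0.0868  0.0045] [ 0.6146 -0.0785  0.0235]
215 304 376 [ 0.5319 -0.0996  0.0057] [ 0.6142 -0.0906  0.0248]
312 120 241 [0.5393 0.0151 0.0114] [ 0.5411 -0.131   0.0114]
318 120 241 [0.546  0.0152 0.011 ] [ 0.5487 -0.1308  0.0115]
bench 10728 mean [ 0.494  -0.0275  0.2684] min [ 0.4806 -0.0392 -0.0013] max [ 0.5089 -0.0095  0.3161]
mat ((433.58740234375, 236.093017578125), (30.58229637145996, 44.37821960449219), 85.42607879638672)
```

```bash
cat >> h.py <<'E'
def ray(ci,u,v,z):
    f=200/np.tan(np.radians(ci['vfov'])/2); Rm=R.from_rotvec(np.ravel(ci['rvec'])); t=np.ravel(ci['tvec'])
    c=-Rm.inv().apply(t); d=Rm.inv().apply([(u-ci['cx'])/f,(v-ci['cy'])/f,1]); return c+d*(z-c[2])/d[2]
E
python3 - <<'E'
from h import *
D=np.load('wrist1.npz'); P=D['P']; X,Y,Z=P[...,0],P[...,1],P[...,2]; im=D['im'].astype(int)
m=(X>.53)&(X<.61)&(Y>-.05)&(Y<.02)&(Z>.03)&(Z<.09)
zt=np.nanpercentile(Z[m],95); q=P[m&(Z>zt-.006)]; print('rinse cap',zt,q.mean(0).round(4),q.min(0).round(4),q.max(0).round(4)); q=P[m]; print(np.percentile(q,[2,98],axis=0).round(4))
w=(im.min(2)>170); w[:145]=0;w[166:]=0;w[:,:330]=0;w[:,356:]=0; v,u=np.nonzero(w); ci=robot.camera_info('wrist')
print('cap px',u.mean(),v.mean(),len(u),ray(ci,u.mean(),v.mean(),.066))
ct=robot.camera_info('top')
r=((433.587,236.093),(30.58+1,44.378+1),85.426)
for p in cv2.boxPoints(r): print('mat',ray(ct,p[0],p[1],.003).round(4))
print('mat c',ray(ct,433.59,236.09,.003).round(4))
# stand: boss in top
t=np.load('top0.npz')['im'].astype(int); b=(t[...,0]-t[...,2]>90); b[:215]=0;b[242:]=0;b[:,:200]=0;b[:,235:]=0; v,u=np.nonzero(b); print('boss',len(u),u.mean(),v.mean(),ray(ct,u.mean(),v.mean(),.016).round(4))
# top cross-check: movement centre, rinse cap, amber
for n,(u,v,z) in dict(cap=(310,186,.068),).items(): print(ray(ct,u,v,z))
E
```

```text
rinse cap 0.06810628776543666 [ 0.5714 -0.0109  0.0671] [ 0.5641 -0.0193  0.0623] [ 0.5798 -0.0034  0.0697]
[[ 0.559  -0.0238  0.036 ]
 [ 0.5841  0.0021  0.0684]]
cap px 343.377990430622 154.54545454545453 209 [ 0.56975516 -0.00755582  0.066     ]
mat [ 0.4813 -0.2915  0.003 ]
mat [ 0.4946 -0.417   0.003 ]
mat [ 0.4079 -0.4245  0.003 ]
mat [ 0.3948 -0.2996  0.003 ]
mat c [ 0.4446 -0.3581  0.003 ]
boss 71 216.1267605633803 226.95774647887325 [0.4538 0.2391 0.016 ]
[ 0.56730953 -0.01423801  0.068     ]
```

```bash
python3 - <<'E'
from h import *
goto([.571,-.0115,.13],1.0)
E
```

```text
turn units [-0.    0.04  0.07]
clock 3.4 pos [ 0.5459 -0.0326  0.231 ] shift units [0.138 0.17  0.673]
```

Call:
drive_tool(
  commands=[
    [[0.07,0.085,0],[0,0,0.07],85],
    [[0.068,0.085,0],[0,0,0],85],
    [[0,0,0.22],[0,0,0],80],
    [[0,0,0.22],[0,0,0],80],
    [[0,0,0.2],[0,0,0],80],
    [[0,0,0.03],[0,0,0],80],
    [[0,0,0],[0,0,0],80],
  ],
)

```text
clock: 3.98
position: [0.5683, -0.0052, 0.1289]
eef_rot: [-0.002, 0.698, 0.716, -0.002]
ft_force: [-0.4, 0.1, 0.1]
width: 0.0803
grip_force: 0.0
```

```bash
python3 - <<'E'
from h import *
goto([.571,-.0115,.027],1.0)
ci,im,d=snap('wrist'); save(im,'wrist2')
E
```

```text
turn units [-0.07  0.    0.13]
clock 3.98 pos [ 0.5683 -0.0052  0.1289] shift units [-0.042  0.017  0.679]
```

View pics/wrist2.png

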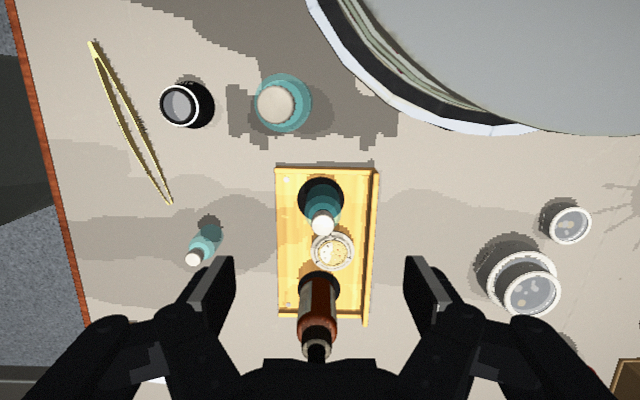

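Call:
drive_tool(
  commands=[
    [[0,0,0],[0,0,0],80],
    [[0,0,0],[0,0,0],80],
    [[0,0,0.1],[0,0,0],80],
    [[0,0,0.1],[0,0,0],80],
    [[0,0,0.1],[0,0,0],80],
    [[0,0,0],[0,0,0],80],
    [[0,0,0],[0,0,0],80],
    [[0,0,0],[0,0,0],80],
  ],
)

```text
clock: 4.7
position: [0.5715, -0.0064, 0.0875]
eef_rot: [0.001, 0.698, 0.716, 0.001]
ft_force: [0.3, 0.3, -0.5]
width: 0.0804
grip_force: 0.0
```

```bash
python3 - <<'E'
from h import *
goto([.571,-.0115,.027],1.0)
E
```

```text
turn units [ 0.04 -0.01  0.11]
clock 4.7 pos [ 0.5715 -0.0064  0.0875] shift units [-0.034 -0.004  0.403]
```

Call:
drive_tool(
  commands=[
    [[-0.034,0,0],[0,0,0.11],75],
    [[0,0,0.1],[0,0,0],70],
    [[0,0,0.1],[0,0,0],65],
    [[0,0,0.1],[0,0,0],65],
    [[0,0,0.1],[0,0,0],65],
    [[0,0,0],[0,0,0],65],
    [[0,0,0],[0,0,0],65],
  ],
)

```text
clock: 5.28
position: [0.5705, -0.0119, 0.0262]
eef_rot: [0.0, 0.701, 0.713, -0.0]
ft_force: [-0.6, 0.2, -0.1]
width: 0.0653
grip_force: 0.0
```

Call:
drive_tool(
  commands=[
    [[0,0,0],[0,0,0],45],
    [[0,0,0],[0,0,0],40],
    [[0,0,0],[0,0,0],35],
    [[0,0,0],[0,0,0],20],
    [[0,0,0],[0,0,0],20],
    [[0,0,0],[0,0,0],20],
    [[0,0,0],[0,0,0],20],
    [[0,0,0],[0,0,0],20],
  ],
  force=25,
)

```text
clock: 5.95
position: [0.5711, -0.0115, 0.0269]
eef_rot: [0.0, 0.701, 0.713, 0.001]
ft_force: [-1.7, -0.3, 6.4]
width: 0.0273
grip_force: 24.6
```

```bash
python3 - <<'E'
from h import *
goto([.571,-.0115,.15],1.0); o=robot.get_obs(); print(o['width'],o['grip_force'],o['ft_force'])
E
```

```text
turn units [ 0.02 -0.01 -0.  ]
clock 5.95 pos [ 0.5711 -0.0115  0.0269] shift units [ 0.    -0.001 -0.821]
0.027334345964827905 24.615114018270106 [-1.74932612 -0.28285467  6.41429864]
```

Call:
drive_tool(
  commands=[
    [[0,0,-0.05],[0,0,0],20],
    [[0,0,-0.12],[0,0,0],20],
    [[0,0,-0.17],[0,0,0],20],
    [[0,0,-0.17],[0,0,0],20],
    [[0,0,-0.17],[0,0,0],20],
    [[0,0,-0.12],[0,0,0],20],
    [[0,0,-0.05],[0,0,0],20],
    [[0,0,0],[0,0,0],20],
  ],
  force=40,
)

```text
clock: 6.62
position: [0.5716, -0.0114, 0.1552]
eef_rot: [0.001, 0.701, 0.713, 0.002]
ft_force: [-0.3, -0.2, -0.5]
width: 0.0266
grip_force: 39.5
```

Call:
drive_tool(
  commands=[
    [[-0.08,-0.03,0],[0,0,0],20],
    [[-0.15,-0.06,0],[0,0,0],20],
    [[-0.15,-0.06,0],[0,0,0],20],
    [[-0.15,-0.06,0],[0,0,0],20],
    [[-0.15,-0.06,0],[0,0,0],20],
    [[-0.15,-0.06,0],[0,0,0],20],
    [[-0.15,-0.06,0],[0,0,0],20],
    [[-0.15,-0.06,0],[0,0,0],20],
  ],
)

```text
clock: 7.28
position: [0.5034, -0.1837, 0.1514]
eef_rot: [-0.001, 0.701, 0.713, -0.001]
ft_force: [0.1, -0.3, -0.9]
width: 0.0272
grip_force: 39.5
```

```bash
python3 - <<'E'
from h import *
goto([.447,-.327,.154],1.0); o=robot.get_obs(); print(o['width'],o['grip_force'],o['joints'].round(2))
E
```

```text
turn units [-0.05 -0.   -0.01]
clock 7.28 pos [ 0.5034 -0.1837  0.1514] shift units [-0.949 -0.393 -0.017]
0.027180538095446224 39.515798008069396 [-0.48  0.18  0.87  1.86 -0.14  1.17  0.45]
```

Call:
drive_tool(
  commands=[
    [[-0.15,-0.06,0],[0,0,0],20],
    [[-0.15,-0.06,0],[0,0,0],20],
    [[-0.15,-0.065,0],[0,0,0],20],
    [[-0.15,-0.065,0],[0,0,0],20],
    [[-0.14,-0.06,0],[0,0,0],20],
    [[-0.1,-0.04,0],[0,0,0],20],
    [[0,0,0],[0,0,0],20],
    [[0,0,0],[0,0,0],20],
  ],
)

```text
clock: 7.95
position: [0.4534, -0.31, 0.1518]
eef_rot: [-0.001, 0.702, 0.712, -0.001]
ft_force: [1.0, 0.2, -0.3]
width: 0.027
grip_force: 39.5
```

```bash
python3 - <<'E'
from h import *
goto([.447,-.327,.0245],1.0); o=robot.get_obs(); print(o['width'],o['grip_force'],o['joints'].round(2))
ci,im,d=snap('wrist'); save(im,'wrist3')
ci,im,d=snap('top'); save(im,'top3')
E
```

```text
turn units [-0.04 -0.01 -0.05]
clock 7.95 pos [ 0.4534 -0.31    0.1518] shift units [-0.113 -0.045  0.848]
0.027023826604033192 39.516368228942156 [-0.28  0.23  0.94  1.83 -0.2   1.18  0.74]
```

View pics/wrist3.png

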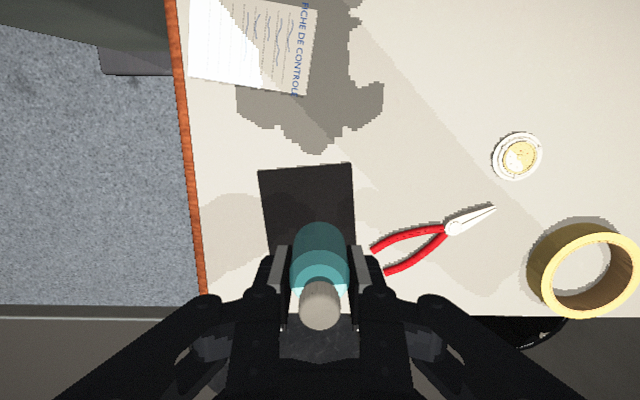

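Call:
drive_tool(
  commands=[
    [[0,0,0],[0,0,0],20],
    [[0,0,0],[0,0,0],20],
    [[0,0,0],[0,0,0],20],
  ],
)

```text
clock: 8.3
position: [0.4561, -0.3081, 0.1532]
eef_rot: [-0.0, 0.7, 0.714, 0.0]
ft_force: [-0.6, 0.2, -1.7]
width: 0.0272
grip_force: 39.5
```

```bash
python3 - <<'E'
from h import *
goto([.447,-.327,.0245],1.0)
ci=robot.camera_info('wrist')
for p in [(258,169),(350,163),(355,250),(267,242)]: print(ray(ci,*p,.003).round(4))
E
```

```text
turn units [-0.   -0.01  0.02]
clock 8.3 pos [ 0.4561 -0.3081  0.1532] shift units [-0.125 -0.063  0.858]
[ 0.3988 -0.2952  0.003 ]
[ 0.4853 -0.2879  0.003 ]
[ 0.4949 -0.3783  0.003 ]
[ 0.4049 -0.3709  0.003 ]
```

Call:
drive_tool(
  commands=[
    [[-0.06,-0.035,0],[0,0,0],20],
    [[-0.05,-0.035,0.1],[0,0,0],20],
    [[0,0,0.17],[0,0,0],20],
    [[0,0,0.17],[0,0,0],20],
    [[0,0,0.17],[0,0,0],20],
    [[0,0,0.1],[0,0,0],20],
    [[0,0,0.07],[0,0,0],20],
    [[0,0,0.03],[0,0,0],20],
  ],
)

```text
clock: 8.97
position: [0.4444, -0.3257, 0.0304]
eef_rot: [-0.001, 0.701, 0.713, -0.001]
ft_force: [-0.3, 0.8, -1.2]
width: 0.0272
grip_force: 39.5
```

Call:
drive_tool(
  commands=[
    [[0,0,0],[0,0,0],20],
    [[0,0,0],[0,0,0],20],
    [[0,0,0],[0,0,0],20],
  ],
)

```text
clock: 9.22
position: [0.4463, -0.3264, 0.033]
eef_rot: [0.001, 0.701, 0.713, 0.0]
ft_force: [0.1, 1.1, -0.9]
width: 0.0271
grip_force: 39.5
```

```bash
python3 - <<'E'
from h import *
goto([.446,-.325,.024],1.0); print(robot.get_obs()['ft_force'])
E
```

```text
turn units [0.03 0.01 0.  ]
clock 9.22 pos [ 0.4463 -0.3264  0.033 ] shift units [ 0.009 -0.002  0.06 ]
[ 0.05258917  1.05309857 -0.89310121]
```

Call:
drive_tool(
  commands=[
    [[0,0,0.03],[0,0,0],20],
    [[0,0,0.02],[0,0,0],20],
    [[0,0,0.01],[0,0,0],20],
    [[0,0,0],[0,0,0],20],
    [[0,0,0],[0,0,0],20],
  ],
)

```text
clock: 9.63
position: [0.446, -0.326, 0.024]
eef_rot: [0.0, 0.701, 0.713, 0.001]
ft_force: [-1.9, 1.2, 7.2]
width: 0.0271
grip_force: 40.4
```

```bash
python3 - <<'E'
from h import *
goto([.446,-.325,.024],1.0); print(robot.get_obs()['ft_force'])
E
```

```text
turn units [ 0.02 -0.   -0.  ]
clock 9.63 pos [ 0.446 -0.326  0.024] shift units [ 0.007  0.    -0.   ]
[-1.85459558  1.21669502  7.20463252]
```

Call:
drive_tool(
  commands=[
    [[0,0,0],[0,0,0],32],
    [[0,0,0],[0,0,0],40],
    [[0,0,0],[0,0,0],50],
    [[0,0,0],[0,0,0],60],
    [[0,0,-0.05],[0,0,0],65],
    [[0,0,-0.15],[0,0,0],70],
    [[0,0,-0.25],[0,0,0],80],
    [[0,0,-0.25],[0,0,0],85],
  ],
)

```text
clock: 10.3
position: [0.4442, -0.3254, 0.1285]
eef_rot: [-0.001, 0.701, 0.713, -0.001]
ft_force: [0.1, 0.2, 0.5]
width: 0.0851
grip_force: 0.0
```

Call:
drive_tool(
  commands=[
    [[0,0,-0.25],[0,0,0],85],
    [[0,0,-0.1],[0,0,0],80],
    [[0,0,0],[0,0,0],80],
  ],
)

```text
clock: 10.55
position: [0.4475, -0.3276, 0.1851]
eef_rot: [0.004, 0.701, 0.713, 0.002]
ft_force: [0.4, 0.3, 0.1]
width: 0.08
grip_force: 0.0
```

```bash
python3 - <<'E'
from h import *
goto([.570,-.104,.183],1.0); print(robot.get_obs()['joints'].round(2))
ci,im,d=snap('wrist'); save(im,'wrist4')
E
```

```text
turn units [ 0.11  0.04 -0.01]
clock 10.55 pos [ 0.4475 -0.3276  0.1851] shift units [1.476 0.842 0.014]
[-0.27  0.2   0.97  1.79 -0.18  1.24  0.76]
```

View pics/wrist4.png

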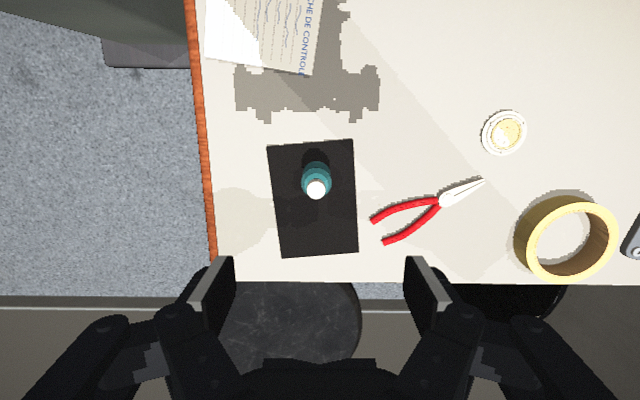

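Call:
drive_tool(
  commands=[
    [[0.148,0.085,0],[0,0,0],80],
    [[0.148,0.085,0],[0,0,0],80],
    [[0.148,0.085,0],[0,0,0],80],
    [[0.148,0.085,0],[0,0,0],80],
    [[0.148,0.085,0],[0,0,0],80],
    [[0.148,0.085,0],[0,0,0],80],
    [[0.148,0.085,0],[0,0,0],80],
    [[0.148,0.085,0],[0,0,0],80],
  ],
)

```text
clock: 11.27
position: [0.5436, -0.1449, 0.1786]
eef_rot: [-0.001, 0.701, 0.713, -0.001]
ft_force: [0.8, -0.9, 0.2]
width: 0.0799
grip_force: 0.0
```

Call:
drive_tool(
  commands=[
    [[0.148,0.085,0],[0,0,0],80],
    [[0.14,0.08,0],[0,0,0],80],
    [[0,0,0],[0,0,0],80],
    [[0,0,0],[0,0,0],80],
    [[0,0,0],[0,0,0],80],
    [[0,0,0],[0,0,0],80],
  ],
)

```text
clock: 11.77
position: [0.5673, -0.1042, 0.1796]
eef_rot: [-0.0, 0.702, 0.712, -0.001]
ft_force: [-0.2, -0.3, -0.0]
width: 0.0801
grip_force: 0.0
```

```bash
python3 - <<'E'
from h import *
goto([.570,-.104,.183],1.0); print(robot.get_obs()['joints'].round(2))
ci,im,d=snap('wrist'); save(im,'wrist5'); P=cloud(ci,d); X,Y,Z=np.moveaxis(P,-1,0)
m=(X>.53)&(X<.61)&(Y>-.14)&(Y<-.075)&(Z>.03)&(Z<.12)
zt=np.percentile(Z[m],97);q=P[m&(Z>zt-.005)];print('teat',zt,q.mean(0).round(4),q.min(0).round(4),q.max(0).round(4))
for a,b in((.03,.05),(.05,.07)): q=P[m&(Z>a)&(Z<b)]; print(a,np.percentile(q,[2,98],axis=0).round(4))
E
```

```text
turn units [-0.02  0.01 -0.03]
clock 11.77 pos [ 0.5673 -0.1042  0.1796] shift units [ 0.001  0.018 -0.022]
[-0.57  0.25  0.82  1.73 -0.19  1.24  0.31]
teat 0.10489844974608085 [ 0.5693 -0.1049  0.1034] [ 0.5633 -0.1117  0.0999] [ 0.5752 -0.0993  0.1075]
0.03 [[ 0.554  -0.1007  0.0304]
 [ 0.5851 -0.0895  0.0496]]
0.05 [[ 0.554  -0.1141  0.0511]
 [ 0.5848 -0.0897  0.0692]]
```

Call:
drive_tool(
  commands=[
    [[0,0.015,0.06],[0,0,0],75],
    [[0,0,0.16],[0,0,0],70],
    [[0,0,0.16],[0,0,0],65],
    [[0,0,0.16],[0,0,0],65],
    [[0,0,0.16],[0,0,0],65],
    [[0,0,0.13],[0,0,0],65],
    [[0,0,0.07],[0,0,0],65],
    [[0,0,0],[0,0,0],65],
  ],
)

```text
clock: 12.48
position: [0.5683, -0.1029, 0.0425]
eef_rot: [-0.002, 0.701, 0.713, -0.002]
ft_force: [0.4, 0.4, 0.2]
width: 0.0652
grip_force: 0.0
```

Call:
drive_tool(
  commands=[
    [[0,0,0],[0,0,0],55],
    [[0,0,0],[0,0,0],50],
    [[0,0,0],[0,0,0],42],
    [[0,0,0],[0,0,0],38],
  ],
)

```text
clock: 12.82
position: [0.5715, -0.1028, 0.0466]
eef_rot: [0.001, 0.701, 0.713, 0.001]
ft_force: [-0.8, -0.3, 0.6]
width: 0.038
grip_force: 0.3
```

```bash
python3 - <<'E'
from h import *
goto([.5695,-.1045,.043],1.0)
E
```

```text
turn units [ 0.03 -0.   -0.  ]
clock 12.82 pos [ 0.5715 -0.1028  0.0466] shift units [-0.011 -0.013  0.024]
```

Call:
drive_tool(
  commands=[
    [[-0.01,-0.012,0.012],[0,0,0],38],
    [[0,0,0],[0,0,0],36],
    [[0,0,0],[0,0,0],25],
    [[0,0,0],[0,0,0],25],
    [[0,0,0],[0,0,0],25],
    [[0,0,0],[0,0,0],25],
    [[0,0,0],[0,0,0],25],
  ],
  force=40,
)

```text
clock: 13.4
position: [0.5688, -0.1044, 0.044]
eef_rot: [-0.0, 0.701, 0.713, 0.0]
ft_force: [-3.2, -0.5, 5.3]
width: 0.0312
grip_force: 39.7
```

```bash
python3 - <<'E'
from h import *
goto([.4516,-.388,.155],1.0); print(robot.get_obs()['width'])
E
```

```text
turn units [-0. -0. -0.]
clock 13.4 pos [ 0.5688 -0.1044  0.044 ] shift units [-1.877 -0.814 -0.74 ]
0.031155829606647006
```

Call:
drive_tool(
  commands=[
    [[0,0,-0.05],[0,0,0],25],
    [[0,0,-0.1],[0,0,0],25],
    [[0,0,-0.15],[0,0,0],25],
    [[0,0,-0.15],[0,0,0],25],
    [[0,0,-0.15],[0,0,0],25],
    [[0,0,-0.1],[0,0,0],25],
    [[0,0,-0.04],[0,0,0],25],
    [[0,0,0],[0,0,0],25],
  ],
)

```text
clock: 14.07
position: [0.5698, -0.1042, 0.156]
eef_rot: [0.001, 0.701, 0.713, 0.001]
ft_force: [0.7, 0.7, -0.7]
width: 0.0308
grip_force: 39.9
```

Call:
drive_tool(
  commands=[
    [[-0.08,-0.035,0],[0,0,0],25],
    [[-0.15,-0.065,0],[0,0,0],25],
    [[-0.15,-0.065,0],[0,0,0],25],
    [[-0.15,-0.065,0],[0,0,0],25],
    [[-0.15,-0.065,0],[0,0,0],25],
    [[-0.15,-0.065,0],[0,0,0],25],
    [[-0.15,-0.065,0],[0,0,0],25],
    [[-0.15,-0.065,0],[0,0,0],25],
  ],
)

```text
clock: 14.73
position: [0.4959, -0.2765, 0.1529]
eef_rot: [-0.001, 0.701, 0.713, -0.001]
ft_force: [0.6, 0.1, -0.5]
width: 0.0311
grip_force: 39.8
```

Call:
drive_tool(
  commands=[
    [[-0.15,-0.065,0],[0,0,0],25],
    [[-0.15,-0.065,0],[0,0,0],25],
    [[-0.15,-0.065,0],[0,0,0],25],
    [[-0.15,-0.065,0],[0,0,0],25],
    [[-0.1,-0.045,0],[0,0,0],25],
    [[-0.05,-0.02,0],[0,0,0],25],
    [[0,0,0],[0,0,0],25],
    [[0,0,0],[0,0,0],25],
  ],
)

```text
clock: 15.4
position: [0.4509, -0.3878, 0.1535]
eef_rot: [-0.001, 0.701, 0.713, 0.0]
ft_force: [0.6, 0.9, -0.6]
width: 0.0311
grip_force: 39.8
```

Call:
drive_tool(
  commands=[
    [[0,0,0],[0,0,0],25],
    [[0,0,0],[0,0,0],25],
    [[0,0,0],[0,0,0],25],
    [[0,0,0],[0,0,0],25],
  ],
)

```text
clock: 15.73
position: [0.4522, -0.3874, 0.1545]
eef_rot: [-0.0, 0.7, 0.714, 0.0]
ft_force: [0.4, 0.2, -1.2]
width: 0.0309
grip_force: 39.8
```

```bash
python3 - <<'E'
from h import *
goto([.4516,-.388,.041],1.0); o=robot.get_obs(); print(o['width'],o['grip_force'],o['joints'].round(2))
E
```

```text
turn units [ 0.01 -0.01  0.02]
clock 15.73 pos [ 0.4522 -0.3874  0.1545] shift units [-0.004 -0.004  0.757]
0.030862952976390672 39.84814146067947 [-0.09  0.35  0.92  1.72 -0.3   1.22  0.93]
```

Call:
drive_tool(
  commands=[
    [[0,0,0.08],[0,0,0],25],
    [[0,0,0.15],[0,0,0],25],
    [[0,0,0.15],[0,0,0],25],
    [[0,0,0.15],[0,0,0],25],
    [[0,0,0.1],[0,0,0],25],
    [[0,0,0.05],[0,0,0],25],
    [[0,0,0.02],[0,0,0],25],
    [[0,0,0],[0,0,0],25],
  ],
)

```text
clock: 16.4
position: [0.4514, -0.3883, 0.0492]
eef_rot: [-0.0, 0.701, 0.713, -0.0]
ft_force: [0.9, 0.6, -0.4]
width: 0.0307
grip_force: 39.8
```

Call:
drive_tool(
  commands=[
    [[0,0,0.02],[0,0,0],25],
    [[0,0,0.02],[0,0,0],25],
    [[0,0,0.01],[0,0,0],25],
    [[0,0,0],[0,0,0],25],
    [[0,0,0],[0,0,0],25],
  ],
)

```text
clock: 16.82
position: [0.4516, -0.3884, 0.0423]
eef_rot: [0.0, 0.701, 0.713, 0.0]
ft_force: [-0.2, 0.1, -0.6]
width: 0.0311
grip_force: 39.9
```

```bash
python3 - <<'E'
from h import *
goto([.4516,-.388,.041],1.0); o=robot.get_obs(); print(o['ft_force'])
E
```

```text
turn units [ 0.01  0.   -0.  ]
clock 16.82 pos [ 0.4516 -0.3884  0.0423] shift units [ 0.002 -0.     0.009]
[-0.16240212  0.12841113 -0.60290551]
```

Call:
drive_tool(
  commands=[
    [[0,0,0.009],[0,0,0],25],
    [[0,0,0],[0,0,0],25],
    [[0,0,0],[0,0,0],25],
    [[0,0,0],[0,0,0],36],
    [[0,0,0],[0,0,0],45],
    [[0,0,0],[0,0,0],55],
    [[0,0,0],[0,0,0],65],
    [[0,0,-0.05],[0,0,0],70],
  ],
)

```text
clock: 17.48
position: [0.4506, -0.3875, 0.0471]
eef_rot: [-0.001, 0.701, 0.713, -0.0]
ft_force: [0.4, 0.6, 0.6]
width: 0.0698
grip_force: 0.0
```

Call:
drive_tool(
  commands=[
    [[0,0,-0.15],[0,0,0],80],
    [[0,0,-0.25],[0,0,0],80],
    [[0,0,-0.25],[0,0,0],80],
    [[0,0,-0.25],[0,0,0],80],
    [[0,0,0],[0,0,0],80],
    [[0,0,0],[0,0,0],80],
    [[0,0,0],[0,0,0],80],
  ],
)

```text
clock: 18.07
position: [0.4514, -0.3879, 0.1831]
eef_rot: [-0.0, 0.701, 0.713, 0.0]
ft_force: [-0.6, -0.5, 0.2]
width: 0.0803
grip_force: 0.0
```

```bash
python3 - <<'E'
from h import *
goto([.570,-.03,.183],91); print(robot.get_obs()['joints'].round(2))
ci,im,d=snap('wrist'); save(im,'wrist6'); P=cloud(ci,d); X,Y,Z=np.moveaxis(P,-1,0)
for n,y in (('rinse',-.326),('amber',-.388)):
    m=(abs(X-.45)<.03)&(abs(Y-y)<.028)&(Z>.02)&(Z<.12)
    zt=np.percentile(Z[m],97);q=P[m&(Z>zt-.005)];print(n,zt,q.mean(0).round(4))
E
```

```text
turn units [ 1.00e-02 -0.00e+00 -2.25e+01]
clock 18.07 pos [ 0.4514 -0.3879  0.1831] shift units [-0.832  2.372  0.   ]
[-0.11  0.33  0.94  1.69 -0.28  1.27  0.91]
rinse 0.06536207207140739 [ 0.4465 -0.3259  0.0643]
amber 0.10197020977706091 [ 0.4527 -0.3891  0.1003]
```

View pics/wrist6.png

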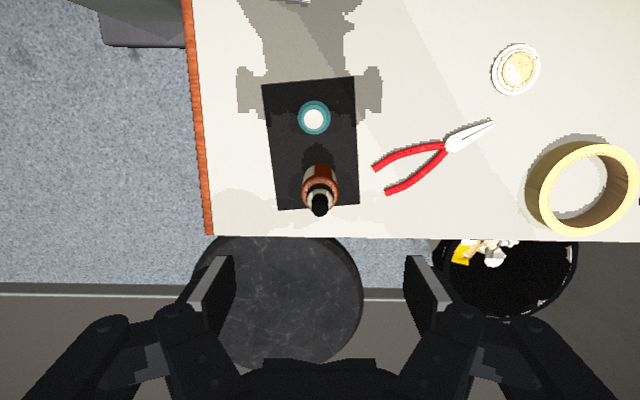

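Call:
drive_tool(
  commands=[
    [[0,0,0],[0,0,-0.94],80],
    [[0,0,0],[0,0,-0.94],80],
    [[0,0,0],[0,0,-0.94],80],
    [[0,0,0],[0,0,-0.94],80],
    [[0,0,0],[0,0,-0.94],80],
    [[0,0,0],[0,0,-0.94],80],
    [[0,0,0],[0,0,-0.94],80],
    [[0,0,0],[0,0,-0.94],80],
  ],
)

```text
clock: 18.78
position: [0.4505, -0.3875, 0.1811]
eef_rot: [-0.002, 0.49, 0.871, -0.0]
ft_force: [-0.1, 0.2, -0.2]
width: 0.0799
grip_force: 0.0
```

```bash
python3 - <<'E'
from h import *
goto([.575,-.058,.18],91); print(robot.get_obs()['joints'].round(2))
E
```

```text
turn units [ -0.    -0.05 -14.94]
clock 18.78 pos [ 0.4505 -0.3875  0.1811] shift units [-0.868  2.182  0.007]
[-0.04  0.3   0.84  1.69 -0.24  1.26  1.4 ]
```

Call:
drive_tool(
  commands=[
    [[0.131,0.168,0],[0,0,0],80],
    [[0.131,0.168,0],[0,0,0],80],
    [[0.131,0.168,0],[0,0,0],80],
    [[0.131,0.168,0],[0,0,0],80],
    [[0.131,0.168,0],[0,0,0],80],
    [[0.131,0.168,0],[0,0,0],80],
    [[0.131,0.168,0],[0,0,0],80],
    [[0.131,0.168,0],[0,0,0],80],
  ],
)

```text
clock: 19.45
position: [0.5422, -0.1477, 0.1814]
eef_rot: [-0.001, 0.492, 0.871, -0.001]
ft_force: [-0.3, -0.7, -0.4]
width: 0.0802
grip_force: 0.0
```

Call:
drive_tool(
  commands=[
    [[0.131,0.168,0],[0,0,0],80],
    [[0.131,0.168,0],[0,0,0],80],
    [[0.131,0.168,0],[0,0,0],80],
    [[0,0,0],[0,0,-0.94],80],
    [[0,0,0],[0,0,-0.94],80],
    [[0,0,0],[0,0,-0.94],80],
    [[0,0,0],[0,0,-0.94],80],
    [[0,0,0],[0,0,-0.94],80],
  ],
)

```text
clock: 20.12
position: [0.5761, -0.0598, 0.1811]
eef_rot: [-0.002, 0.341, 0.94, -0.001]
ft_force: [-0.6, 0.4, -0.1]
width: 0.08
grip_force: 0.0
```

Call:
drive_tool(
  commands=[
    [[0,0,0],[0,0,-0.94],80],
    [[0,0,0],[0,0,-0.94],80],
    [[0,0,0],[0,0,-0.94],80],
    [[0,0,0],[0,0,-0.94],80],
    [[0,0,0],[0,0,-0.94],80],
    [[0,0,0],[0,0,-0.94],80],
    [[0,0,0],[0,0,-0.94],80],
    [[0,0,0],[0,0,-0.94],80],
  ],
)

```text
clock: 20.78
position: [0.5761, -0.0599, 0.1811]
eef_rot: [-0.002, 0.086, 0.996, -0.0]
ft_force: [0.4, 0.6, 0.5]
width: 0.0803
grip_force: 0.0
```

Call:
drive_tool(
  commands=[
    [[0,0,0],[0,0,-0.94],80],
    [[0,0,0],[0,0,-0.94],80],
    [[0,0,0],[0,0,-0.94],80],
    [[0,0,0],[0,0,0],80],
    [[0,0,0],[0,0,0],80],
    [[0,0,0],[0,0,0],80],
    [[0,0,0],[0,0,0],80],
    [[0,0,0],[0,0,0],80],
  ],
)

```text
clock: 21.45
position: [0.5772, -0.0601, 0.1829]
eef_rot: [-0.0, -0.01, 1.0, 0.0]
ft_force: [-0.0, 0.0, 0.7]
width: 0.0801
grip_force: 0.0
```

```bash
python3 - <<'E'
from h import *
goto([.5805,-.058,.10],91); print(robot.get_obs()['joints'].round(2))
ci,im,d=snap('wrist'); save(im,'wrist7'); P=cloud(ci,d); np.savez('wrist7.npz',P=P,im=im)
X,Y,Z=np.moveaxis(P,-1,0)
m=(abs(X-.581)<.03)&(abs(Y+.058)<.03)&(Z>.012)&(Z<.03); q=P[m]; print('mov',q.mean(0).round(4),np.percentile(q,[1,99],axis=0).round(4),m.sum())
E
```

```text
turn units [ 0.   -0.01  0.05]
clock 21.45 pos [ 0.5772 -0.0601  0.1829] shift units [-0.023  0.013  0.553]
[-0.41  0.22  0.54  1.71 -0.12  1.24  1.75]
mov [ 0.5801 -0.0572  0.0189] [[ 0.5624 -0.0751  0.0152]
 [ 0.5997 -0.0387  0.0218]] 1172
```

View pics/wrist7.png

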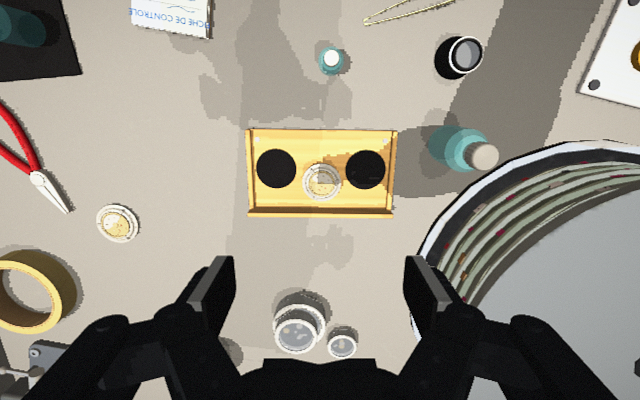

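```bash
python3 - <<'E'
from h import *
D=np.load('wrist7.npz'); im=D['im']; P=D['P']; g=im.max(2); ci=robot.camera_info('wrist')
for u0 in (276,365):
    m=np.zeros_like(g); m[145:192,u0-25:u0+25]=(g[145:192,u0-25:u0+25]<45); c=max(cv2.findContours(m,0,1)[0],key=cv2.contourArea); h=cv2.convexHull(c); e=cv2.fitEllipse(h); print('disc',e,ray(ci,*e[0],.0065).round(4))
X,Y,Z=np.moveaxis(P,-1,0); m=((abs(X-.581)<.03)&(abs(Y+.058)<.028)&(Z>.0155)&(Z<.03)).astype(np.uint8)
c=max(cv2.findContours(m,0,1)[0],key=cv2.contourArea); e=cv2.fitEllipse(cv2.convexHull(c)); print(e,ray(ci,*e[0],.020).round(4))
E
```

```text
disc ((275.7490539550781, 168.2635498046875), (37.340328216552734, 39.08148193359375), 121.15335083007812) [ 0.5701 -0.1046  0.0065]
disc ((365.0845031738281, 169.2925567626953), (37.40897750854492, 39.47251510620117), 58.99209976196289) [ 0.5692 -0.0127  0.0065]
((321.64971923828125, 181.8087615966797), (37.68703842163086, 38.752716064453125), 90.86048889160156) [ 0.5799 -0.0573  0.02  ]
```

Call:
drive_tool(
  commands=[
    [[-0.019,0.014,0.1],[0,0,0],65],
    [[0,0,0.2],[0,0,0],52],
    [[0,0,0.2],[0,0,0],52],
    [[0,0,0.2],[0,0,0],52],
    [[0,0,0.15],[0,0,0],52],
    [[0,0,0],[0,0,0],52],
    [[0,0,0],[0,0,0],52],
    [[0,0,0],[0,0,0],52],
  ],
)

```text
clock: 22.17
position: [0.5813, -0.0581, 0.0572]
eef_rot: [0.001, -0.011, 1.0, -0.0]
ft_force: [-0.5, -0.3, 0.5]
width: 0.052
grip_force: 0.0
```

```bash
python3 - <<'E'
from h import *
goto([.580,-.058,.008],91)
p,Rt,o=tool(); ci,im,d=snap('wrist'); P=cloud(ci,d); save(im,'wrist8')
Q=Rt.inv().apply((P-p).reshape(-1,3)).reshape(P.shape)
m=(abs(Q[...,0])<.014)&(abs(Q[...,1])>.02)&(abs(Q[...,1])<.06)&(Q[...,2]>-.05)&(Q[...,2]<.02)
for s in (-1,1):
    k=m&(Q[...,1]*s>0); q=Q[k]; print(s,k.sum(),np.percentile(q,[1,99],axis=0).round(4)); 
    for z in np.arange(-.04,.012,.004): 
        r=q[(q[:,2]>z)&(q[:,2]<z+.004)]; 
        if len(r): print(round(z,3),len(r),(abs(r[:,1]).min()).round(4),(abs(r[:,1]).max()).round(4))
E
```

```text
turn units [-0.    0.03  0.06]
clock 22.17 pos [ 0.5813 -0.0581  0.0572] shift units [0.009 0.001 0.328]
-1 2774 [[-0.0106 -0.0515 -0.0498]
 [ 0.0131 -0.0255 -0.0051]]
-0.04 329 0.0253 0.0323
-0.036 244 0.0254 0.0393
-0.032 258 0.0254 0.0392
-0.028 222 0.0254 0.0395
-0.024 218 0.0254 0.0393
-0.02 201 0.0255 0.0393
-0.016 193 0.0255 0.0393
-0.012 141 0.0254 0.038
-0.008 75 0.0255 0.0321
-0.004 12 0.0255 0.026
1 2781 [[-0.0104  0.0261 -0.0498]
 [ 0.0132  0.0523 -0.0051]]
-0.04 306 0.026 0.0329
-0.036 246 0.0259 0.0402
-0.032 271 0.026 0.0397
-0.028 213 0.026 0.0401
-0.024 227 0.0261 0.0397
-0.02 194 0.026 0.0399
-0.016 180 0.026 0.0399
-0.012 156 0.0261 0.0385
-0.008 74 0.0262 0.0329
-0.004 13 0.0262 0.0266
```

View pics/wrist8.png

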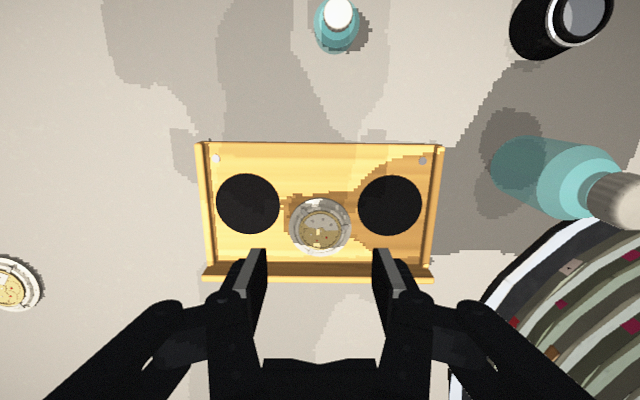

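Call:
drive_tool(
  commands=[
    [[0.005,0,0.06],[0,0,0],52],
    [[0,0,0.08],[0,0,0],52],
    [[0,0,0.08],[0,0,0],52],
    [[0,0,0.05],[0,0,0],52],
    [[0,0,0.02],[0,0,0],52],
    [[0,0,0],[0,0,0],52],
    [[0,0,0],[0,0,0],52],
    [[0,0,0],[0,0,0],52],
  ],
)

```text
clock: 22.88
position: [0.5798, -0.058, 0.0125]
eef_rot: [0.0, -0.011, 1.0, -0.0]
ft_force: [-1.0, -0.7, -0.6]
width: 0.0519
grip_force: 0.0
```

Call:
drive_tool(
  commands=[
    [[0,0,0],[0,0,0],50],
    [[0,0,0],[0,0,0],50],
    [[0,0,0],[0,0,0],50],
  ],
)

```text
clock: 23.13
position: [0.5796, -0.0579, 0.0125]
eef_rot: [0.0, -0.011, 1.0, 0.0]
ft_force: [-0.3, -1.2, 0.1]
width: 0.05
grip_force: 0.0
```

```bash
python3 - <<'E'
from h import *
goto([.580,-.058,.007],91)
E
```

```text
turn units [0.   0.01 0.06]
clock 23.13 pos [ 0.5796 -0.0579  0.0125] shift units [-0.002 -0.001  0.037]
```

Down the last 5 mm and close gently.

Call:
drive_tool(
  commands=[
    [[0,0,0.02],[0,0,0],48],
    [[0,0,0.015],[0,0,0],46],
    [[0,0,0],[0,0,0],44],
    [[0,0,0],[0,0,0],42],
    [[0,0,0],[0,0,0],41],
    [[0,0,0],[0,0,0],36],
    [[0,0,0],[0,0,0],36],
    [[0,0,0],[0,0,0],36],
  ],
  force=25,
)

```text
clock: 23.8
position: [0.5794, -0.058, 0.0072]
eef_rot: [0.0, -0.011, 1.0, 0.0]
ft_force: [-1.0, -0.4, 2.8]
width: 0.037
grip_force: 24.8
```

Call:
drive_tool(
  commands=[
    [[0,0,0],[0,0,0],33],
    [[0,0,0],[0,0,0],33],
    [[0,0,0],[0,0,0],33],
  ],
)

```text
clock: 24.05
position: [0.5794, -0.058, 0.0071]
eef_rot: [0.0, -0.011, 1.0, 0.0]
ft_force: [-2.1, -0.1, 4.1]
width: 0.0367
grip_force: 24.9
```

```bash
python3 - <<'E'
from h import *
goto([.4538,.2391,.10],91); o=robot.get_obs();print(o['width'],o['grip_force'],o['ft_force'])
E
```

```text
turn units [0.   0.   0.06]
clock 24.05 pos [ 0.5794 -0.058   0.0071] shift units [ 0.802  1.995 -0.619]
0.03665588241498578 24.921046770759858 [-2.12436184 -0.07255892  4.12503739]
```

Call:
drive_tool(
  commands=[
    [[0,0,-0.02],[0,0,0],33],
    [[0,0,-0.05],[0,0,0],33],
    [[0,0,-0.1],[0,0,0],33],
    [[0,0,-0.15],[0,0,0],33],
    [[0,0,-0.15],[0,0,0],33],
    [[0,0,-0.15],[0,0,0],33],
    [[0,0,-0.12],[0,0,0],33],
    [[0,0,-0.06],[0,0,0],33],
  ],
  force=35,
)

```text
clock: 24.72
position: [0.5809, -0.0581, 0.13]
eef_rot: [0.002, -0.011, 1.0, 0.0]
ft_force: [0.7, 0.2, 0.3]
width: 0.036
grip_force: 35.0
```

Call:
drive_tool(
  commands=[
    [[0.08,0,0],[0,0,0],33],
    [[0.15,0,0],[0,0,0],33],
    [[0.15,0,0],[0,0,0],33],
    [[0.15,0,0],[0,0,0],33],
    [[0.12,0.05,0],[0,0,0],33],
    [[0.1,0.1,0],[0,0,0],33],
    [[0.05,0.15,0],[0,0,0],33],
    [[0,0.15,0],[0,0,0],33],
  ],
)

```text
clock: 25.38
position: [0.4559, 0.0071, 0.1266]
eef_rot: [-0.001, -0.01, 1.0, 0.001]
ft_force: [0.2, -0.2, -0.4]
width: 0.036
grip_force: 35.0
```

Call:
drive_tool(
  commands=[
    [[0,0.18,0],[0,0,0],33],
    [[0,0.18,0],[0,0,0],33],
    [[0,0.18,0],[0,0,0],33],
    [[0,0.18,0],[0,0,0],33],
    [[0,0.18,0],[0,0,0],33],
    [[0,0.18,0],[0,0,0],33],
    [[0,0.15,0],[0,0,0],33],
    [[0,0.1,0],[0,0,0],33],
  ],
)

```text
clock: 26.05
position: [0.4528, 0.2092, 0.1266]
eef_rot: [-0.0, -0.012, 1.0, 0.0]
ft_force: [1.2, 0.4, -0.1]
width: 0.0361
grip_force: 35.0
```

```bash
python3 - <<'E'
from h import *
goto([.4538,.2391,.13],91); o=robot.get_obs();print(o['width'],o['grip_force'],o['joints'].round(2))
ci,im,d=snap('wrist'); save(im,'wrist9')
E
```

```text
turn units [ 0.01 -0.01  0.1 ]
clock 26.05 pos [0.4528 0.2092 0.1266] shift units [-0.01   0.199 -0.023]
0.03614511008748741 35.04820475354791 [-0.74  0.08  0.27  1.96 -0.02  1.11  1.13]
```

View pics/wrist9.png

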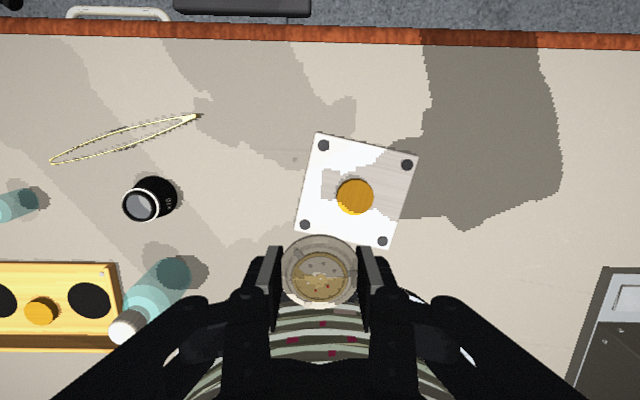

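```bash
python3 - <<'E'
from h import *
im=cv2.imread('pics/wrist9.png')[...,::-1].astype(int); b=((im[...,0]-im[...,2]>80)).astype(np.uint8); b[:170]=0;b[225:]=0;b[:,:325]=0;b[:,385:]=0
c=max(cv2.findContours(b,0,1)[0],key=cv2.contourArea); e=cv2.fitEllipse(cv2.convexHull(c)); ci=robot.camera_info('wrist')
print(e,'boss',ray(ci,*e[0],.016).round(4)); p=ray(ci,*e[0],.016)
s=[ray(ci,*q,.0085) for q in [(323,145),(407,165),(382,241),(305,225)]]; print('screws mean',np.mean(s,0).round(4))
goto(p,91)
E
```

```text
((354.7342834472656, 196.86392211914062), (35.16668701171875, 36.89962387084961), 74.7376480102539) boss [0.4535 0.2422 0.016 ]
screws mean [0.4547 0.2426 0.0085]
turn units [ 0.03 -0.    0.14]
clock 26.1 pos [0.4525 0.2119 0.1266] shift units [-0.01   0.202  0.737]
```

Call:
drive_tool(
  commands=[
    [[0,0.1,0],[0,0,0],33],
    [[-0.005,0.08,0],[0,0,0],33],
    [[0,0,0.1],[0,0,0],33],
    [[0,0,0.1],[0,0,0],33],
    [[0,0,0.05],[0,0,0],33],
    [[0,0,0],[0,0,0],33],
    [[0,0,0],[0,0,0],33],
    [[0,0,0],[0,0,0],33],
  ],
)

```text
clock: 26.77
position: [0.4544, 0.2335, 0.0901]
eef_rot: [0.0, -0.01, 1.0, 0.0]
ft_force: [-0.2, -1.1, -1.5]
width: 0.0363
grip_force: 35.1
```

Call:
drive_tool(
  commands=[
    [[0,0,0],[0,0,0],33],
    [[0,0,0],[0,0,0],33],
    [[0,0,0],[0,0,0],33],
    [[0,0,0],[0,0,0],33],
  ],
)

```text
clock: 27.1
position: [0.454, 0.2336, 0.0898]
eef_rot: [0.0, -0.011, 1.0, 0.0]
ft_force: [0.6, 0.2, -0.1]
width: 0.0359
grip_force: 35.1
```

```bash
python3 - <<'E'
from h import *
goto([.4537,.2395,.012],91)
ci,im,d=snap('wrist'); save(im,'wrist10')
im=im.astype(int); b=((im[...,0]-im[...,2]>80)).astype(np.uint8); b[265:]=0; b[:,:250]=0;b[:,400:]=0
c=max(cv2.findContours(b,0,1)[0],key=cv2.contourArea); e=cv2.fitEllipse(cv2.convexHull(c)); print(e,'boss',ray(ci,*e[0],.016).round(4))
E
```

```text
turn units [0.01 0.01 0.06]
clock 27.1 pos [0.454  0.2336 0.0898] shift units [0.001 0.04  0.519]
((329.86541748046875, 21.278167724609375), (18.32273292541504, 301.2511901855469), 91.18115997314453) boss [0.3321 0.2376 0.016 ]
```

```bash
python3 - <<'E'
from h import *
im=cv2.imread('pics/wrist10.png')[...,::-1].astype(int); ci=robot.camera_info('wrist')
b=((im[...,0]-im[...,2]>80)).astype(np.uint8); b[:140]=0; b[280:]=0; b[:,:270]=0;b[:,380:]=0
for c in cv2.findContours(b,0,1)[0]:
    if cv2.contourArea(c)>100:
        e=cv2.fitEllipse(cv2.convexHull(c)); print(e,'boss',ray(ci,*e[0],.016).round(4))
d=(im.max(2)<90).astype(np.uint8); d[280:]=0; d[:100]=0
for c in cv2.findContours(d,0,1)[0]:
    if 30<cv2.contourArea(c)<400: m=cv2.minEnclosingCircle(c); print('dark',m[0],m[1],ray(ci,*m[0],.0085).round(4))
E
```

```text
((327.1216735839844, 209.55923461914062), (40.15437316894531, 42.218711853027344), 87.31340026855469) boss [0.4535 0.2395 0.016 ]
dark (386.75, 172.25) 6.373874664306641 [0.4266 0.282  0.0085]
```

View pics/wrist10.png

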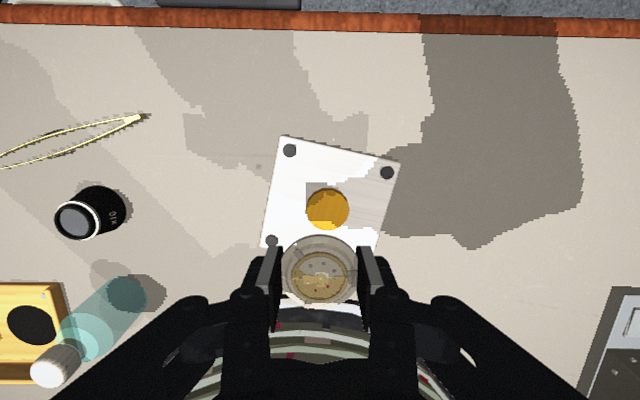

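Call:
drive_tool(
  commands=[
    [[0.003,0.04,0],[0,0,0],33],
    [[0,0,0.1],[0,0,0],33],
    [[0,0,0.12],[0,0,0],33],
    [[0,0,0.12],[0,0,0],33],
    [[0,0,0.08],[0,0,0],33],
    [[0,0,0.05],[0,0,0],33],
    [[0,0,0],[0,0,0],33],
    [[0,0,0],[0,0,0],33],
  ],
)

```text
clock: 27.82
position: [0.4532, 0.2397, 0.019]
eef_rot: [-0.0, -0.011, 1.0, -0.0]
ft_force: [0.6, 0.2, -0.1]
width: 0.0358
grip_force: 35.1
```

Call:
drive_tool(
  commands=[
    [[0,0,0],[0,0,0],33],
    [[0,0,0],[0,0,0],33],
    [[0,0,0],[0,0,0],33],
  ],
)

```text
clock: 28.07
position: [0.4538, 0.2399, 0.0198]
eef_rot: [0.001, -0.011, 1.0, 0.001]
ft_force: [0.3, -0.1, 0.0]
width: 0.0361
grip_force: 35.1
```

```bash
python3 - <<'E'
from h import *
goto([.4535,.2395,.0093],91); print(robot.get_obs()['ft_force'])
E
```

```text
turn units [0.02 0.02 0.06]
clock 28.07 pos [0.4538 0.2399 0.0198] shift units [ 0.002 -0.002  0.07 ]
[ 0.27152553 -0.14396417  0.03882918]
```

Call:
drive_tool(
  commands=[
    [[0,0,0.03],[0,0,0],33],
    [[0,0,0.02],[0,0,0],33],
    [[0,0,0.01],[0,0,0],33],
    [[0,0,0.005],[0,0,0],33],
    [[0,0,0],[0,0,0],33],
    [[0,0,0],[0,0,0],33],
    [[0,0,0],[0,0,0],33],
  ],
)

```text
clock: 28.65
position: [0.4529, 0.2393, 0.0092]
eef_rot: [-0.0, -0.011, 1.0, -0.0]
ft_force: [-1.9, -1.1, 2.7]
width: 0.0361
grip_force: 35.3
```

```bash
python3 - <<'E'
from h import *
goto([.4535,.2395,.0093],91); print(robot.get_obs()['ft_force'])
E
```

```text
turn units [-0.   -0.01  0.06]
clock 28.65 pos [0.4529 0.2393 0.0092] shift units [-0.004  0.001 -0.   ]
[-1.88723355 -1.0628332   2.73807744]
```

Call:
drive_tool(
  commands=[
    [[0,0,0],[0,0,0],38],
    [[0,0,0],[0,0,0],40],
    [[0,0,0],[0,0,0],43],
    [[0,0,0],[0,0,0],48],
    [[0,0,0],[0,0,0],54],
    [[0,0,0],[0,0,0],56],
    [[0,0,-0.05],[0,0,0],56],
    [[0,0,-0.1],[0,0,0],60],
  ],
)

```text
clock: 29.32
position: [0.4519, 0.2386, 0.0307]
eef_rot: [-0.001, -0.011, 1.0, -0.001]
ft_force: [-0.1, -0.4, 0.4]
width: 0.0601
grip_force: 0.0
```

Call:
drive_tool(
  commands=[
    [[0,0,-0.2],[0,0,0],80],
    [[0,0,-0.25],[0,0,0],80],
    [[0,0,-0.25],[0,0,0],80],
    [[0,0,-0.25],[0,0,0],80],
    [[0,-0.1,-0.1],[0,0,0],80],
    [[0,0,0],[0,0,0],80],
    [[0,0,0],[0,0,0],80],
    [[0,0,0],[0,0,0],80],
  ],
)

```text
clock: 29.98
position: [0.4529, 0.2244, 0.1885]
eef_rot: [-0.001, -0.011, 1.0, -0.0]
ft_force: [0.1, -0.1, -0.2]
width: 0.0797
grip_force: 0.0
```

```bash
python3 - <<'E'
from h import *
p,_,_=tool(); ci,im,d=snap('wrist'); save(im,'wrist11'); P=cloud(ci,d); X,Y,Z=np.moveaxis(P,-1,0)
m=((abs(X-.4535)<.03)&(abs(Y-.2395)<.03)&(Z>.0185)&(Z<.035)).astype(np.uint8)
c=max(cv2.findContours(m,0,1)[0],key=cv2.contourArea); e=cv2.fitEllipse(cv2.convexHull(c)); print(e,ray(ci,*e[0],.022).round(4),P[m>0].mean(0).round(4))
q=P[m>0]; A=np.c_[q[:,:2],np.ones(len(q))]; print('tilt',np.linalg.lstsq(A,q[:,2],rcond=None)[0][:2])
goto([.48,-.2,.183],1.0); print(robot.get_obs()['joints'].round(2))
E
```

```text
((334.2633972167969, 179.7627410888672), (36.84891128540039, 38.35093307495117), 73.87212371826172) [0.4539 0.2398 0.022 ] [0.4545 0.24   0.0213]
tilt [ 0.00097835 -0.00034967]
turn units [ 1.000e-02 -3.000e-02 -2.244e+01]
clock 30.03 pos [0.4525 0.2244 0.1879] shift units [ 2.832 -0.134  0.033]
[-0.77  0.04  0.26  1.87 -0.01  1.24  1.09]
```

View pics/wrist11.png

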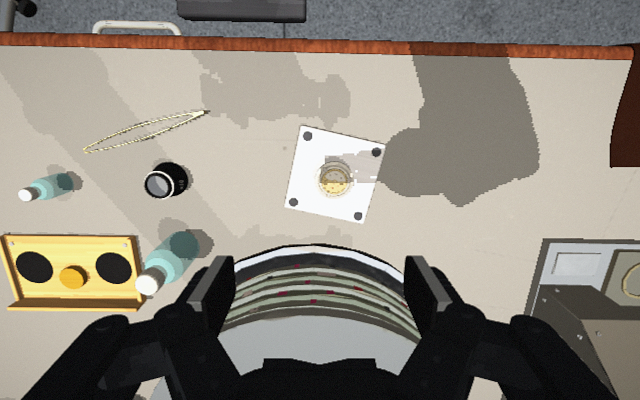

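Call:
drive_tool(
  commands=[
    [[0,-0.19,0],[0,0,0.5],80],
    [[0,-0.19,0],[0,0,0.5],80],
    [[0,-0.19,0],[0,0,0.5],80],
    [[0,-0.19,0],[0,0,0.5],80],
    [[0,-0.19,0],[0,0,0.5],80],
    [[0,-0.19,0],[0,0,0.5],80],
    [[0,-0.19,0],[0,0,0.5],80],
    [[0,-0.19,0],[0,0,0.5],80],
  ],
)

```text
clock: 30.7
position: [0.4296, -0.0026, 0.1877]
eef_rot: [-0.001, 0.129, 0.992, -0.001]
ft_force: [0.9, 0.2, -0.1]
width: 0.08
grip_force: 0.0
```

Call:
drive_tool(
  commands=[
    [[0,-0.1,0],[0,0,0.94],80],
    [[0,-0.1,0],[0,0,0.94],80],
    [[0,-0.1,0],[0,0,0.94],80],
    [[0,-0.1,0],[0,0,0.94],80],
    [[0,0,0],[0,0,0.94],80],
    [[0,0,0],[0,0,0.94],80],
    [[0,0,0],[0,0,0.94],80],
    [[0,0,0],[0,0,0.94],80],
  ],
)

```text
clock: 31.37
position: [0.409, -0.0574, 0.1877]
eef_rot: [-0.001, 0.383, 0.924, -0.001]
ft_force: [1.0, 0.4, -0.2]
width: 0.0795
grip_force: 0.0
```

Call:
drive_tool(
  commands=[
    [[0,0,0],[0,0,0.94],80],
    [[0,0,0],[0,0,0.94],80],
    [[0,0,0],[0,0,0.94],80],
    [[0,0,0],[0,0,0.94],80],
    [[0,0,0],[0,0,0.94],80],
    [[0,0,0],[0,0,0.94],80],
    [[0,0,0],[0,0,0.94],80],
    [[0,0,0],[0,0,0.94],80],
  ],
)

```text
clock: 32.03
position: [0.409, -0.0572, 0.1877]
eef_rot: [-0.001, 0.609, 0.793, -0.001]
ft_force: [1.0, -0.2, -0.6]
width: 0.0797
grip_force: 0.0
```

```bash
python3 - <<'E'
from h import *
goto([.4516,-.388,.185],1.0); print(robot.get_obs()['joints'].round(2))
E
```

```text
turn units [-0.04  0.    3.48]
clock 32.03 pos [ 0.409  -0.0572  0.1877] shift units [-2.21   0.245  0.018]
[-0.39 -0.19  0.42  2.07  0.08  1.26  0.26]
```

Call:
drive_tool(
  commands=[
    [[0,0,0],[0,0,0.87],80],
    [[0,0,0],[0,0,0.87],80],
    [[0,0,0],[0,0,0.87],80],
    [[0,0,0],[0,0,0.87],80],
    [[-0.1,0.02,0],[0,0,0],80],
    [[-0.19,0.02,0],[0,0,0],80],
    [[-0.19,0.02,0],[0,0,0],80],
    [[-0.19,0.02,0],[0,0,0],80],
  ],
)

```text
clock: 32.7
position: [0.4233, -0.1583, 0.1878]
eef_rot: [-0.001, 0.699, 0.715, -0.001]
ft_force: [0.9, 0.0, 0.3]
width: 0.0799
grip_force: 0.0
```

Call:
drive_tool(
  commands=[
    [[-0.19,0.02,0],[0,0,0],80],
    [[-0.19,0.02,0],[0,0,0],80],
    [[-0.19,0.02,0],[0,0,0],80],
    [[-0.19,0.02,0],[0,0,0],80],
    [[-0.19,0.02,0],[0,0,0],80],
    [[-0.19,0.02,0],[0,0,0],80],
    [[-0.19,0.02,0],[0,0,0],80],
    [[-0.15,0.02,0],[0,0,0],80],
  ],
)

```text
clock: 33.37
position: [0.4518, -0.3808, 0.1873]
eef_rot: [-0.001, 0.7, 0.714, -0.001]
ft_force: [0.3, 1.1, -0.5]
width: 0.08
grip_force: 0.0
```

Call:
drive_tool(
  commands=[
    [[-0.06,0,0],[0,0,0],80],
    [[0,0,0],[0,0,0],80],
    [[0,0,0],[0,0,0],80],
    [[0,0,0],[0,0,0],80],
    [[0,0,0],[0,0,0],80],
    [[0,0,0],[0,0,0],80],
  ],
)

```text
clock: 33.87
position: [0.4531, -0.387, 0.1892]
eef_rot: [-0.0, 0.699, 0.715, 0.001]
ft_force: [-0.1, -0.5, 0.2]
width: 0.0805
grip_force: 0.0
```

```bash
python3 - <<'E'
from h import *
goto([.4516,-.388,.0415],1.0); print(robot.get_obs()['joints'].round(2))
ci,im,d=snap('wrist'); save(im,'wrist12'); P=cloud(ci,d); X,Y,Z=np.moveaxis(P,-1,0)
for n,y in (('rinse',-.326),('amber',-.388)):
    m=(abs(X-.45)<.03)&(abs(Y-y)<.028)&(Z>.02)&(Z<.12)
    zt=np.percentile(Z[m],97);q=P[m&(Z>zt-.005)];print(n,zt,q.mean(0).round(4),np.percentile(P[m],[2,98],axis=0).round(4)[:,0])
E
```

```text
turn units [ 0.01 -0.02  0.07]
clock 33.87 pos [ 0.4531 -0.387   0.1892] shift units [-0.007 -0.01   0.985]
[ 0.02  0.28  0.77  1.67 -0.21  1.27  0.85]
rinse 0.06515280093559067 [ 0.4465 -0.3258  0.0642] [0.4337 0.4596]
amber 0.10182019626395393 [ 0.4527 -0.3891  0.1003] [0.4378 0.4675]
```

Call:
drive_tool(
  commands=[
    [[-0.01,-0.006,0.1],[0,0,0],75],
    [[0,0,0.18],[0,0,0],70],
    [[0,0,0.18],[0,0,0],65],
    [[0,0,0.18],[0,0,0],65],
    [[0,0,0.16],[0,0,0],65],
    [[0,0,0.1],[0,0,0],65],
    [[0,0,0.06],[0,0,0],60],
    [[0,0,0.02],[0,0,0],55],
  ],
)

```text
clock: 34.58
position: [0.4512, -0.3889, 0.0408]
eef_rot: [-0.001, 0.7, 0.714, -0.0]
ft_force: [0.2, 0.2, 0.6]
width: 0.0548
grip_force: 0.0
```

Call:
drive_tool(
  commands=[
    [[0,0,0],[0,0,0],50],
    [[0,0,0],[0,0,0],45],
    [[0,0,0],[0,0,0],42],
    [[0,0,0],[0,0,0],40],
  ],
)

```text
clock: 34.92
position: [0.4524, -0.3905, 0.0434]
eef_rot: [0.001, 0.7, 0.714, 0.0]
ft_force: [-0.4, 0.1, -0.2]
width: 0.04
grip_force: 0.0
```

```bash
python3 - <<'E'
from h import *
goto([.452,-.3885,.0412],1.0)
E
```

```text
turn units [0.03 0.01 0.04]
clock 34.92 pos [ 0.4524 -0.3905  0.0434] shift units [ 0.014 -0.003  0.015]
```

Call:
drive_tool(
  commands=[
    [[0.01,0,0.005],[0,0,0],40],
    [[0,0,0],[0,0,0],36],
    [[0,0,0],[0,0,0],25],
    [[0,0,0],[0,0,0],25],
    [[0,0,0],[0,0,0],25],
    [[0,0,0],[0,0,0],25],
    [[0,0,0],[0,0,0],25],
    [[0,0,0],[0,0,0],25],
  ],
  force=40,
)

```text
clock: 35.58
position: [0.4519, -0.3885, 0.042]
eef_rot: [0.0, 0.7, 0.714, 0.0]
ft_force: [-1.0, 2.4, 5.7]
width: 0.0308
grip_force: 39.7
```

```bash
python3 - <<'E'
from h import *
goto([.569,-.1045,.156],1.0)
E
```

```text
turn units [ 0.01 -0.    0.04]
clock 35.58 pos [ 0.4519 -0.3885  0.042 ] shift units [ 1.88   0.814 -0.76 ]
```

Call:
drive_tool(
  commands=[
    [[0,0,-0.05],[0,0,0],25],
    [[0,0,-0.1],[0,0,0],25],
    [[0,0,-0.15],[0,0,0],25],
    [[0,0,-0.15],[0,0,0],25],
    [[0,0,-0.15],[0,0,0],25],
    [[0,0,-0.1],[0,0,0],25],
    [[0,0,-0.06],[0,0,0],25],
    [[0,0,0],[0,0,0.04],25],
  ],
)

```text
clock: 36.25
position: [0.4525, -0.3894, 0.1574]
eef_rot: [0.002, 0.701, 0.713, 0.0]
ft_force: [0.1, -0.2, -1.5]
width: 0.031
grip_force: 39.8
```

Call:
drive_tool(
  commands=[
    [[0.08,0.035,0],[0,0,0],25],
    [[0.15,0.065,0],[0,0,0],25],
    [[0.15,0.065,0],[0,0,0],25],
    [[0.15,0.065,0],[0,0,0],25],
    [[0.15,0.065,0],[0,0,0],25],
    [[0.15,0.065,0],[0,0,0],25],
    [[0.15,0.065,0],[0,0,0],25],
    [[0.15,0.065,0],[0,0,0],25],
  ],
)

```text
clock: 36.92
position: [0.5217, -0.2162, 0.1539]
eef_rot: [-0.001, 0.701, 0.713, -0.001]
ft_force: [0.7, 0.2, -0.5]
width: 0.031
grip_force: 39.8
```

Call:
drive_tool(
  commands=[
    [[0.15,0.065,0],[0,0,0],25],
    [[0.15,0.065,0],[0,0,0],25],
    [[0.15,0.065,0],[0,0,0],25],
    [[0.15,0.065,0],[0,0,0],25],
    [[0.1,0.045,0],[0,0,0],25],
    [[0.05,0.025,0],[0,0,0],25],
    [[0,0,0],[0,0,0],25],
    [[0,0,0],[0,0,0],25],
  ],
)

```text
clock: 37.58
position: [0.569, -0.1051, 0.1546]
eef_rot: [-0.0, 0.701, 0.713, -0.001]
ft_force: [-0.5, -0.7, -0.7]
width: 0.031
grip_force: 39.8
```

Call:
drive_tool(
  commands=[
    [[0,0,0],[0,0,0],25],
    [[0,0,0],[0,0,0],25],
    [[0,0,0],[0,0,0],25],
    [[0,0,0],[0,0,0],25],
  ],
)

```text
clock: 37.92
position: [0.5695, -0.1054, 0.1555]
eef_rot: [0.0, 0.702, 0.713, 0.0]
ft_force: [-0.3, -0.0, -1.1]
width: 0.0313
grip_force: 39.8
```

```bash
python3 - <<'E'
from h import *
goto([.5695,-.1045,.045],1.0)
E
```

```text
turn units [ 0.    0.   -0.02]
clock 37.92 pos [ 0.5695 -0.1054  0.1555] shift units [0.006 0.    0.737]
```

Call:
drive_tool(
  commands=[
    [[0.006,0,0.08],[0,0,0],25],
    [[0,0,0.15],[0,0,0],25],
    [[0,0,0.15],[0,0,0],25],
    [[0,0,0.15],[0,0,0],25],
    [[0,0,0.08],[0,0,0],25],
    [[0,0,0.05],[0,0,0],25],
    [[0,0,0.02],[0,0,0],25],
    [[0,0,0],[0,0,0],25],
  ],
)

```text
clock: 38.58
position: [0.5697, -0.1036, 0.0532]
eef_rot: [-0.0, 0.701, 0.713, -0.0]
ft_force: [0.1, 0.4, -1.4]
width: 0.0309
grip_force: 39.8
```

Call:
drive_tool(
  commands=[
    [[0,0,0.02],[0,0,0],25],
    [[0,0,0.02],[0,0,0],25],
    [[0,0,0.01],[0,0,0],25],
    [[0,0,0.003],[0,0,0],25],
    [[0,0,0],[0,0,0],25],
    [[0,0,0],[0,0,0],25],
  ],
)

```text
clock: 39.08
position: [0.5699, -0.1035, 0.0457]
eef_rot: [0.0, 0.701, 0.713, 0.0]
ft_force: [-0.2, -0.4, -0.9]
width: 0.0312
grip_force: 39.8
```

```bash
python3 - <<'E'
from h import *
goto([.5695,-.1045,.045],1.0); print(robot.get_obs()['ft_force'])
E
```

```text
turn units [ 0.01 -0.   -0.  ]
clock 39.08 pos [ 0.5699 -0.1035  0.0457] shift units [-0.006 -0.003  0.005]
[-0.17587116 -0.4492052  -0.87635646]
```

Lower the last fraction, release, rise, and travel towards the rinse bottle.

Call:
drive_tool(
  commands=[
    [[-0.003,0,0.006],[0,0,0],25],
    [[0,0,0],[0,0,0],25],
    [[0,0,0],[0,0,0],25],
    [[0,0,0],[0,0,0],36],
    [[0,0,0],[0,0,0],45],
    [[0,0,0],[0,0,0],55],
    [[0,0,0],[0,0,0],62],
    [[0,0,-0.05],[0,0,0],65],
  ],
)

```text
clock: 39.75
position: [0.5685, -0.1038, 0.0509]
eef_rot: [-0.001, 0.701, 0.713, -0.001]
ft_force: [0.5, 0.4, -0.8]
width: 0.0648
grip_force: 0.0
```

Call:
drive_tool(
  commands=[
    [[0,0,-0.15],[0,0,0],75],
    [[0,0,-0.25],[0,0,0],80],
    [[0,0,-0.25],[0,0,0],80],
    [[0,0,-0.25],[0,0,0],80],
    [[0,0,0],[0,0,0],80],
    [[0,0,0],[0,0,0],80],
    [[0,0,0],[0,0,0],80],
  ],
)

```text
clock: 40.33
position: [0.5695, -0.1039, 0.1872]
eef_rot: [-0.0, 0.701, 0.713, 0.0]
ft_force: [-1.0, 0.5, 0.3]
width: 0.0801
grip_force: 0.0
```

```bash
python3 - <<'E'
from h import *
goto([.446,-.326,.1],1.0)
ci,im,d=snap('wrist'); P=cloud(ci,d); X,Y,Z=np.moveaxis(P,-1,0)
m=(X>.53)&(X<.61)&(Y>-.14)&(Y<-.075)&(Z>.03)&(Z<.12)
zt=np.percentile(Z[m],97);q=P[m&(Z>zt-.005)];print('teat',zt,q.mean(0).round(4))
for a,b in((.03,.05),(.05,.07)): q=P[m&(Z>a)&(Z<b)]; print(a,np.percentile(q,[2,98],axis=0).round(4))
E
```

```text
turn units [ 0.   -0.01 -0.  ]
clock 40.33 pos [ 0.5695 -0.1039  0.1872] shift units [-1.466 -0.849  0.581]
teat 0.10489409596305223 [ 0.571  -0.1047  0.1033]
0.03 [[ 0.5559 -0.0995  0.0304]
 [ 0.5863 -0.0892  0.0493]]
0.05 [[ 0.5555 -0.1146  0.0512]
 [ 0.5864 -0.0894  0.0685]]
```

Call:
drive_tool(
  commands=[
    [[-0.133,-0.077,0],[0,0,0],80],
    [[-0.133,-0.077,0],[0,0,0],80],
    [[-0.133,-0.077,0],[0,0,0],80],
    [[-0.133,-0.077,0],[0,0,0],80],
    [[-0.133,-0.077,0],[0,0,0],80],
    [[-0.133,-0.077,0],[0,0,0],80],
    [[-0.133,-0.077,0],[0,0,0],80],
    [[-0.133,-0.077,0],[0,0,0],80],
  ],
)

```text
clock: 41.05
position: [0.4784, -0.2656, 0.1854]
eef_rot: [-0.001, 0.701, 0.713, -0.001]
ft_force: [-0.4, -0.5, -0.0]
width: 0.08
grip_force: 0.0
```

Call:
drive_tool(
  commands=[
    [[-0.133,-0.077,0],[0,0,0],80],
    [[-0.133,-0.077,0],[0,0,0],80],
    [[-0.133,-0.077,0.1],[0,0,0],80],
    [[0,0,0.2],[0,0,0],80],
    [[0,0,0.15],[0,0,0],75],
    [[0,0,0.1],[0,0,0],70],
    [[0,0,0],[0,0,0],70],
    [[0,0,0],[0,0,0],70],
  ],
)

```text
clock: 41.72
position: [0.4452, -0.325, 0.103]
eef_rot: [-0.002, 0.701, 0.713, -0.001]
ft_force: [0.2, -0.7, -0.7]
width: 0.0707
grip_force: 0.0
```

Call:
drive_tool(
  commands=[
    [[0,0,0],[0,0,0],70],
    [[0,0,0],[0,0,0],70],
    [[0,0,0],[0,0,0],70],
  ],
)

```text
clock: 41.97
position: [0.4472, -0.3259, 0.1056]
eef_rot: [0.001, 0.701, 0.713, 0.0]
ft_force: [-0.8, -0.0, 0.7]
width: 0.0701
grip_force: 0.0
```

```bash
python3 - <<'E'
from h import *
goto([.4465,-.326,.0245],1.0)
E
```

```text
turn units [0.03 0.01 0.  ]
clock 41.97 pos [ 0.4472 -0.3259  0.1056] shift units [-0.001 -0.005  0.541]
```

Call:
drive_tool(
  commands=[
    [[0,-0.003,0.1],[0,0,0],65],
    [[0,0,0.15],[0,0,0],60],
    [[0,0,0.12],[0,0,0],55],
    [[0,0,0.1],[0,0,0],50],
    [[0,0,0.05],[0,0,0],45],
    [[0,0,0.01],[0,0,0],40],
    [[0,0,0],[0,0,0],38],
    [[0,0,0],[0,0,0],36],
  ],
)

```text
clock: 42.63
position: [0.4468, -0.3261, 0.0262]
eef_rot: [0.001, 0.701, 0.713, 0.0]
ft_force: [0.9, -0.4, 0.5]
width: 0.0363
grip_force: 0.0
```

Call:
drive_tool(
  commands=[
    [[0,0,0],[0,0,0],34],
    [[0,0,0],[0,0,0],20],
    [[0,0,0],[0,0,0],20],
    [[0,0,0],[0,0,0],20],
    [[0,0,0],[0,0,0],20],
    [[0,0,0],[0,0,0],20],
    [[0,0,0],[0,0,0],20],
  ],
  force=40,
)

```text
clock: 43.22
position: [0.4467, -0.3263, 0.0262]
eef_rot: [0.001, 0.701, 0.713, 0.0]
ft_force: [-1.5, 0.4, 5.9]
width: 0.0272
grip_force: 39.4
```

```bash
python3 - <<'E'
from h import *
goto([.5712,-.0115,.154],1.0); o=robot.get_obs(); print(o['width'],o['grip_force'],o['ft_force'])
E
```

```text
turn units [ 0.03  0.01 -0.  ]
clock 43.22 pos [ 0.4467 -0.3263  0.0262] shift units [ 2.084  0.866 -0.852]
0.02723313298575419 39.402313514146954 [-1.5281108   0.37903364  5.92138639]
```

Call:
drive_tool(
  commands=[
    [[0,0,-0.05],[0,0,0],20],
    [[0,0,-0.12],[0,0,0],20],
    [[0,0,-0.17],[0,0,0],20],
    [[0,0,-0.17],[0,0,0],20],
    [[0,0,-0.17],[0,0,0],20],
    [[0,0,-0.12],[0,0,0],20],
    [[0,0,-0.06],[0,0,0],20],
    [[0,0,0],[0,0,0],20],
  ],
)

```text
clock: 43.88
position: [0.4472, -0.3262, 0.1562]
eef_rot: [0.002, 0.701, 0.713, 0.001]
ft_force: [-0.5, -1.0, -0.9]
width: 0.0266
grip_force: 39.6
```

Call:
drive_tool(
  commands=[
    [[0.08,0.033,0],[0,0,0],20],
    [[0.15,0.063,0],[0,0,0],20],
    [[0.15,0.063,0],[0,0,0],20],
    [[0.15,0.063,0],[0,0,0],20],
    [[0.15,0.063,0],[0,0,0],20],
    [[0.15,0.063,0],[0,0,0],20],
    [[0.15,0.063,0],[0,0,0],20],
    [[0.15,0.063,0],[0,0,0],20],
  ],
)

```text
clock: 44.55
position: [0.5134, -0.1533, 0.1524]
eef_rot: [-0.001, 0.701, 0.713, -0.001]
ft_force: [-0.5, 0.3, -0.8]
width: 0.027
grip_force: 39.6
```

Call:
drive_tool(
  commands=[
    [[0.15,0.063,0],[0,0,0],20],
    [[0.15,0.063,0],[0,0,0],20],
    [[0.15,0.063,0],[0,0,0],20],
    [[0.15,0.063,0],[0,0,0],20],
    [[0.15,0.063,0],[0,0,0],20],
    [[0.13,0.05,0],[0,0,0],20],
    [[0.07,0.03,0],[0,0,0],20],
    [[0,0,0],[0,0,0],20],
  ],
)

```text
clock: 45.22
position: [0.5708, -0.0079, 0.1524]
eef_rot: [-0.001, 0.699, 0.715, -0.001]
ft_force: [-0.8, 0.2, -1.3]
width: 0.0271
grip_force: 39.6
```

Call:
drive_tool(
  commands=[
    [[0,0,0],[0,0,0],20],
    [[0,0,0],[0,0,0],20],
    [[0,0,0],[0,0,0],20],
    [[0,0,0],[0,0,0],20],
  ],
)

```text
clock: 45.55
position: [0.5706, -0.0131, 0.1542]
eef_rot: [0.0, 0.702, 0.712, -0.0]
ft_force: [-0.4, -0.4, -0.5]
width: 0.0271
grip_force: 39.6
```

```bash
python3 - <<'E'
from h import *
goto([.5707,-.0115,.0292],1.0)
E
```

```text
turn units [ 0.    0.   -0.04]
clock 45.55 pos [ 0.5706 -0.0131  0.1542] shift units [0.011 0.001 0.833]
```

Call:
drive_tool(
  commands=[
    [[0.008,0,0.08],[0,0,0],20],
    [[0,0,0.15],[0,0,0],20],
    [[0,0,0.17],[0,0,0],20],
    [[0,0,0.15],[0,0,0],20],
    [[0,0,0.12],[0,0,0],20],
    [[0,0,0.07],[0,0,0],20],
    [[0,0,0.03],[0,0,0],20],
    [[0,0,0],[0,0,0],20],
  ],
)

```text
clock: 46.22
position: [0.5702, -0.0104, 0.0375]
eef_rot: [-0.0, 0.701, 0.713, -0.001]
ft_force: [0.7, 0.1, -1.1]
width: 0.0267
grip_force: 39.6
```

Call:
drive_tool(
  commands=[
    [[0,0,0.02],[0,0,0],20],
    [[0,0,0.015],[0,0,0],20],
    [[0,0,0.01],[0,0,0],20],
    [[0,0,0],[0,0,0],20],
    [[0,0,0],[0,0,0],20],
    [[0,0,0],[0,0,0],20],
  ],
)

```text
clock: 46.72
position: [0.5712, -0.0101, 0.0322]
eef_rot: [0.0, 0.701, 0.713, 0.0]
ft_force: [-0.5, -0.4, -0.4]
width: 0.0273
grip_force: 39.6
```

```bash
python3 - <<'E'
from h import *
goto([.5707,-.0115,.0292],1.0); print(robot.get_obs()['ft_force'])
E
```

```text
turn units [ 0.01 -0.    0.  ]
clock 46.72 pos [ 0.5712 -0.0101  0.0322] shift units [-0.009 -0.004  0.02 ]
[-0.49804656 -0.43004103 -0.41773111]
```

Call:
drive_tool(
  commands=[
    [[-0.008,0,0.01],[0,0,0],20],
    [[0,0,0.01],[0,0,0],20],
    [[0,0,0.002],[0,0,0],20],
    [[0,0,0],[0,0,0],20],
    [[0,0,0],[0,0,0],20],
    [[0,0,0],[0,0,0],20],
  ],
)

```text
clock: 47.22
position: [0.5713, -0.0117, 0.0293]
eef_rot: [0.0, 0.701, 0.713, 0.0]
ft_force: [-1.5, -0.2, 5.9]
width: 0.027
grip_force: 40.2
```

```bash
python3 - <<'E'
from h import *
goto([.5707,-.0115,.0292],1.0); print(robot.get_obs()['ft_force'])
E
```

```text
turn units [ 0.01 -0.   -0.01]
clock 47.22 pos [ 0.5713 -0.0117  0.0293] shift units [ 0.001 -0.004  0.001]
[-1.45010977 -0.24798014  5.94287133]
```

Call:
drive_tool(
  commands=[
    [[0,0,0],[0,0,0],32],
    [[0,0,0],[0,0,0],40],
    [[0,0,0],[0,0,0],48],
    [[0,0,0],[0,0,0],54],
    [[0,0,-0.05],[0,0,0],58],
    [[0,0,-0.15],[0,0,0],65],
    [[0,0,-0.25],[0,0,0],80],
    [[0,0,-0.25],[0,0,0],80],
  ],
)

```text
clock: 47.88
position: [0.5698, -0.0116, 0.1341]
eef_rot: [-0.001, 0.701, 0.713, -0.001]
ft_force: [1.0, 0.4, 1.0]
width: 0.0801
grip_force: 0.0
```

Call:
drive_tool(
  commands=[
    [[0,0,-0.25],[0,0,0],80],
    [[0,0,-0.2],[0,0,0],80],
    [[0,-0.15,0],[0,0,0],80],
    [[0,0,0],[0,0,0],80],
    [[0,0,0],[0,0,0],80],
    [[0,0,0],[0,0,0],80],
    [[0,0,0],[0,0,0],80],
    [[0,0,0],[0,0,0],80],
  ],
)

```text
clock: 48.55
position: [0.5484, -0.0117, 0.2002]
eef_rot: [-0.0, 0.701, 0.713, -0.001]
ft_force: [-0.0, 0.1, -0.1]
width: 0.0796
grip_force: 0.0
```

```bash
python3 - <<'E'
from h import *
print(tool()[0])
ci,im,d=snap('wrist'); save(im,'wrist13'); P=cloud(ci,d); X,Y,Z=np.moveaxis(P,-1,0)
m=(X>.53)&(X<.61)&(Y>-.05)&(Y<.02)&(Z>.03)&(Z<.09)
zt=np.percentile(Z[m],95); q=P[m&(Z>zt-.006)]; print('rinse',zt,q.mean(0).round(4)); print(np.percentile(P[m],[2,98],axis=0).round(4))
m=(X>.53)&(X<.61)&(Y>-.14)&(Y<-.075)&(Z>.03)&(Z<.12)
zt=np.percentile(Z[m],97);q=P[m&(Z>zt-.005)];print('teat',zt,q.mean(0).round(4))
ct,it,dt=snap('top'); a=it[150:265,190:470]; cv2.imwrite('pics/fin.png',np.vstack([cv2.resize(a[...,::-1],(640,263),interpolation=cv2.INTER_CUBIC),im[40:300,:,::-1]]))
E
```

```text
[ 0.54844034 -0.01170873  0.20023027]
rinse 0.06792217861470869 [ 0.5712 -0.0109  0.067 ]
[[ 0.5585 -0.0197  0.0326]
 [ 0.5839  0.0023  0.0684]]
teat 0.10408322931600943 [ 0.5708 -0.1035  0.1028]
```

View pics/fin.png

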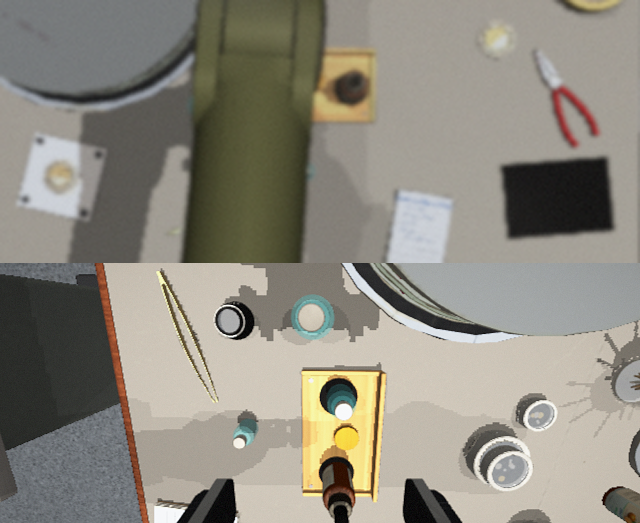

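The final picture shows both bottles upright in the rack at (343,411) and (340,490), and the movement on the stand's boss at (60,177). The mat is empty, and the loupe and spare movement have not moved. The measured bottle positions are within 2 mm of where they started.

```bash
python3 -c "
from plant import robot
print(robot.sign_off())"
```

```text
the job is handed in; nothing more can be done
None
```

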